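# Load the battery into the light-up candle stand

## Task

Load the large battery from the low steel rack into the battery bay of the upturned candle stand: push its flat end against the coil spring, gently and without ramming it to its stop, then let the studded end down behind the end wall so that the battery lies level and fully home, and let go. Leave the small battery in the rack and everything else on the table where it is.

Things in the scene. Friction and masses are not known exactly. Their poses are not given: they have to be found in the camera images.
- cell_mid (a point): Centre of the large battery (D size, loose): steel cylinder with a black sleeve over its flat-end part, 34 mm diameter, 61 mm long, about 140 g. Its x axis runs along it towards the studded end: flat end at x = -30.5 mm; the body ends at +28 mm; a stud of 10 mm diameter and 2.5 mm length reaches +30.5 mm. It starts lying in either of the two places of the rack.
- cell_nub (a point): Tip of the large battery's stud, on its axis, 30.5 mm from its centre.
- spare_mid (a point): Centre of the small battery (C size, loose): 26 mm diameter, 50 mm long, lying in the other place of the rack. It does not fit the bay; leave it.
- rack: Low bent-steel rack fixed to the table, 90 x 130 x 12 mm, origin under its centre. Two places along its x axis at y = -37.5 and +37.5 mm; in each a battery lies along x, stud to +x, in a 45 degree V trough 16 mm high and 30 mm wide; large battery's axis 25 mm above the table, small one's 19.4 mm. Base sheet 2 mm; nothing stands beside the batteries; end tabs 12 mm high at x = +-43.5 mm.
- stand: Candle stand lying upside down, fixed: slab 180 x 110 mm, 18 mm high; two rails reach 20.5 mm. Origin under its centre on the table; x along the bay from spring end (-x) to end wall (+x), z up. The black battery bay is clipped on the rails up to 18 mm to either side (+-x) of its middle setting: this shift is NOT measured, feel for it. The bay holds fast there.
- seat (a point): Where the seated battery's centre would be if the bay were at its middle setting: 45 mm above the table, axes as the stand's; the true seat is shifted up to 18 mm along +-x. Seated: battery level along x, flat end to -x on the spring, stud to +x against the end wall.
- coil (a point): Centre of the relaxed spring's face at the middle setting (shifts with the bay), 25.5 mm to -x of seat: disc of 18 mm diameter on a coil, pushed in to -x. 0.5 N at first, then 1 N per mm; squashed right down at 15 mm. Seated battery: 5 mm in. Block 19.5 mm behind its face, 58 mm high. Forcing = battery on stand (all contacts added) over 25 N while the stud is 11 mm or more above its seat.
- wall (a point): Top middle of the end wall's inner face at the bay's middle setting (shifts with the bay), 30.5 mm to +x of the seat, 49 mm above the table; wall 5 mm thick, 34 mm wide. With the battery tilted about 20 degrees, stud up, the spring must be pushed in 8 to 10 mm before the studded end passes down inside the wall.
- saddles (a point): Middle of the bay's spine (20 mm wide, top 24 mm above the table) at the middle setting. Saddles 24 mm to either side along x (8 mm long) carry the battery: flat floor 28 mm above the table, cheeks leaning out 20 degrees, 20 mm off the centre line at axis height, tops 50 mm high, 26 mm out. Between the saddles, beside the spine, fingers can go down to 21 mm. If friction holds an end up, press it down.
- candle_a: Glass-jar candle, 76 mm wide, 85 mm high. Leave alone. Origin at its underside.
- candle_b: Glass-jar candle, 76 mm wide, 85 mm high. Leave alone. Origin at its underside.
- candle_c: Small glass-jar candle, 68 mm wide, 75 mm high. Leave alone. Origin at its underside.
- wood_block: Wooden block 50 x 50 x 60 mm. Leave alone. Origin at its underside.
- dish: White bowl of petals, 100 mm wide, 30 mm high. Leave alone. Origin at its underside.
- screwdriver: Screwdriver, 160 mm long, lying flat. Leave alone. Origin at its underside.
- bay_cover: Thin wooden cover of the bay, 112 x 55 x 6 mm, lying flat. Leave alone. Origin at its underside.
Not all that is in view belongs to the job. There is more than one size of the stand; the one meant has the size given above.

How it is judged (in metres and radians):
On the way:
1. the battery is pressed against the spring with its studded end still above the end wall (contact force between cell and stand above 4 N and z of cell_nub in the frame of stand above 0.054 m and x of cell_nub in the frame of stand above 0 m and horizontal distance between cell_mid and stand below 0.055 m), for 0.1 s.
At the end, for the whole second after the job is handed in: the large battery lies in the bay, the small one is still in the rack: axis 45 mm (+-2.5 mm) above the table, within 4 mm of the bay's centre line and 5 degrees of its direction, its centre within 21 mm of the stand's along the bay, stud to the end wall, at rest and let go (z of cell_mid in the frame of stand between 0.0425 and 0.0475 m and y of cell_mid in the frame of stand between -0.004 and 0.004 m and x of cell_mid in the frame of stand between -0.021 and 0.021 m and x of cell_nub in the frame of stand above 0.008 m and angle between the x axis of cell_mid and the x axis of stand, either way round below 0.09 rad and linear speed of cell below 0.01 m/s and distance of spare_mid from where it was at the start of the episode below 0.02 m); the robot touches nothing.
It fails at once if battery forced against the stand, all contacts added: over 25 N with the stud still 11 mm or more above its seat (spring rammed to its stop) (contact force between cell and stand above 25 N and z of cell_nub in the frame of stand above 0.056 m).
It fails at once if gripper forced against the stand (over 25 N) (contact force between the fingers and stand above 25 N).
It fails at once if the small battery moved more than 20 mm (distance of spare_mid from where it was at the start of the episode above 0.02 m).
It fails at once if something else on the table moved more than 30 mm (distance of any of candle_a, candle_b, candle_c, wood_block, dish, screwdriver, bay_cover from where it was at the start of the episode above 0.03 m).
It also fails if it takes over 70 s, if anything falls off the work surface, if the arm or the gripper's body presses on something with over 40 N, if the wrist force passes 120 N, or if a joint passes its speed limit or range.

## Robot

A 6-joint arm with a two-finger parallel gripper is mounted at the origin on the work surface. World frame = base frame: x ahead of the robot, y to its left, z up, the work surface at z = 0. Lengths are in m, angles in degrees, forces in N, time in s.
With the tool pointing down it reaches from about 0.3 to 0.75 m from the base axis. Payload 8.5 kg.
Tool frame: the origin (TCP) lies midway between the tips of the shut fingers; the grasp point (between the pads) lies 19 mm behind it; y points along the fingers, x is the direction in which the jaws open and shut, and the axes are right-handed (so a half turn about y gives the same grasp; the last joint's range is limited). The gripper opens to 85 mm and grips with 20 to 120 N. Pads are 22 mm wide; open, the fingers measure 114 mm over their backs; the gripper's body (76 mm by 85 mm) begins 54 mm behind the grasp point. The pads swing forward as they close: fully open they stand 13 mm farther back than shut.
Start: joints at [-82.237, 21.807, 74.336, -0, 83.858, -12.336], TCP at [0.189, -0.516, 0.231] pointing down, gripper open.
Joint ranges: [-178.18, 178.18], [-50.72, 133.34], [12.68, 142.11], [-81.47, 261.47], [9.98, 163.14], [-165.26, 165.26]. Speed limits (degrees/s): [136.94, 136.94, 180, 180, 180, 180].

## Interface

Orientations are given as a 3x3 rotation matrix whose columns are the frame's x, y, z axes.
In Python, from rig import env gives the robot as it stands.
- The arm moves only by the tool carry_out, never from a script. Its argument "plan" is a list of rows, each a list of 3 entries, a list of its own where there are three numbers: the shift along the tool's x, y, z in m, then the turn, a rotation vector about the tool's x, y, z in degrees, then the finger opening in m, from 0 to 0.0854. In form: [[[dx, dy, dz], [ax, ay, az], jaw], ...]. A call has 1 to 8 rows; each row shifts and turns the commanded pose from where the row before left it, along the tool's axes as they then stand; what a row does not reach is not made up. A row lasts 1/8 s, in which the tool goes at most 62.5 mm and 10.7 degrees, less where a joint would pass 70% of its speed; a pose out of reach is approached as far as the arm can. A call is refused whole if a number of a shift passes 0.0625 or a number of a turn 10.7, either way. A call with a gripper value outside its range is refused whole. The fingers move at their own pace and stop on an object; "force" is the grip in N (left out, the last holds). Time passes only in rows, so rows that do not move let the fingers close. It gives the time, the measured TCP pose, the force and the opening at its end, in the units of the state.
- env.observe(): the state, without advancing time (a new reading comes with each control period).
- env.get_image(name): name is "scene" or "side" or "wrist"; returns a dict with "image" (480x640x3 uint8, red, green, blue), "vfov" (degrees; the focal length in pixels is half the picture's height over the tangent of half this angle, whatever the lens; pixels are square), "cx", "cy" (the principal point, pixels), "rvec" (rotation vector, rad) and "tvec" (3), from world to camera coordinates, as OpenCV has them; the wrist camera has in their place "tool_from_camera" (4x4, takes a point from camera to tool coordinates, whose origin is the TCP and whose axes are the tool frame's). Camera axes: x right, y down, z forward; pixel columns grow to the right and rows downward; lengths in m; the calibration is good to about 2 mm. A picture is of the moment at which its call begins: read the wrist's pose just before it. There is no depth.
- env.close_job(): hands the job in, once; it reports no verdict.
Trained networks look in a picture, given as the dict that the camera call returned (one of the last four; its "shot" number tells which), for a name from the list of things; names that differ only in an ending like _2 or _b are one class to them, and where a whole thing is asked for, a point or a joint stands for the part that bears it (a point fixed in the world has none). Each returns a list of dicts, best first, with "conf" (0 to 1); they miss things now and then, are a little off and sometimes report something else, mostly with a low value. They report only what shows in the picture. A call takes as long as a camera call. They do not tell look-alikes from the thing itself.
- env.outline_of(target, picture): "mask" (480x640 bool, what is visible of it) and "pixel" ([row, column] in pixels, amid what is visible of it).
The state is a dict: "time_s": time; "q": joint angles; "qvel": joint speeds; "joint_efforts": joint torques, N m; "position": TCP position; "tool_rot": TCP orientation; "ft_force": force on the tool from outside, world axes, zero at the start; "wrist_torque": the same for the moment, N m; "grip_width": finger opening in m.
Only numpy, scipy, OpenCV 4.12 (cv2) and the standard library are available. Lean on these libraries where they do the work, as an engineer would, in place of code of your own. Each camera call takes 0.05 s, during which the arm holds its last target.

## Working session

There is one attempt and no reset: what is moved stays moved. The work goes in short steps, Python scripts to look and compute and a tool call to move; the robot and the scene stay as the last step left them, time stands still between calls to the robot, and variables do not carry over. Pictures are saved under pics/ and viewed, and the job is handed in when it is done.

Besides the shell and the picture viewer there is one more tool, called after ">>>" in YAML: its name, and indented under it one key for each argument. carry_out: Moves the arm, as the interface text tells. Its arguments: {"type":"object","properties":{"plan":{"type":"array","items":{"type":"array"}},"force":{"type":"number"}},"required":["plan"]}

```bash
ls; mkdir -p pics; python3 - <<'E'
from rig import env
import cv2
print(env.observe())
for n in ["scene","side","wrist"]:
    p=env.get_image(n); cv2.imwrite(f"pics/{n}0.png",p["image"][:,:,::-1])
    print(n,{k:v for k,v in p.items() if k!="image"})
E
```

```text
pics
{'time_s': 0.0, 'q': array([-8.22389355e+01,  2.18401257e+01,  7.43858187e+01,  7.38908886e-04,
        8.38575145e+01, -1.23371733e+01]), 'qvel': array([-0.0633059 , -0.00352861,  0.02912399,  0.00660925,  0.07623833,
        0.04831267]), 'joint_efforts': array([ 1.30434078e-04, -4.48463845e+01, -2.31278211e+01, -1.52126058e-04,
        4.84544769e-03, -3.90976808e-06]), 'position': array([ 0.18894417, -0.51620956,  0.23071361]), 'tool_rot': array([[ 3.43629376e-01, -1.84001966e-04,  9.39105328e-01],
       [-9.39104272e-01,  1.44502031e-03,  3.43629273e-01],
       [-1.42025473e-03, -9.99998939e-01,  3.23754394e-04]]), 'ft_force': array([-0.37614538, -0.32710369, -0.35096564]), 'wrist_torque': array([-0.0154462 , -0.02730837,  0.03285294]), 'grip_width': 0.08546901632849341}
scene {'vfov': 53.03667900485632, 'cx': 312.2918462678355, 'cy': 234.41030238222427, 'rvec': array([ 2.00072269,  1.26692462, -0.55879932]), 'tvec': array([-0.26492856, -0.27812849,  1.57113344]), 'shot': 1}
side {'vfov': 51.36131639558585, 'cx': 309.64727556954244, 'cy': 243.00725539678245, 'rvec': array([ 0.79007531, -2.59401816,  1.04248324]), 'tvec': array([0.49870727, 0.25771002, 1.05983985]), 'shot': 2}
wrist {'vfov': 63.81933081860647, 'cx': 324.82505885074266, 'cy': 238.26308866805243, 'tool_from_camera': array([[ 9.99999558e-01,  4.10757752e-04,  8.45155878e-04,
        -1.23278873e-04],
       [-6.89288361e-04, -2.90642536e-01,  9.56831459e-01,
        -1.42485905e-01],
       [ 6.38664187e-04, -9.56831619e-01, -2.90642125e-01,
         7.48536556e-02],
       [ 0.00000000e+00,  0.00000000e+00,  0.00000000e+00,
         1.00000000e+00]]), 'shot': 3}
```

View pics/scene0.png

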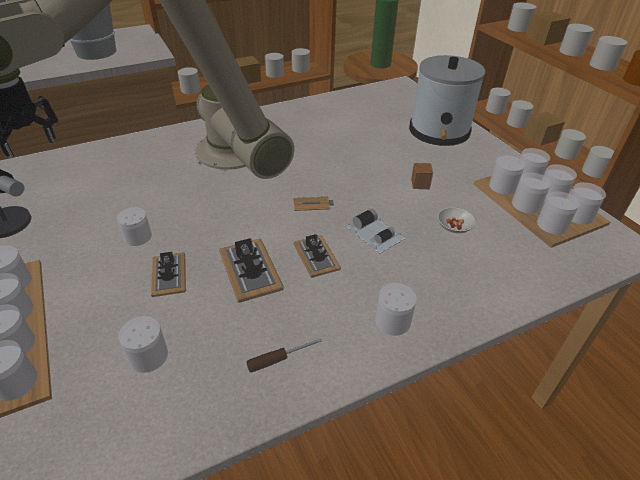

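View pics/side0.png

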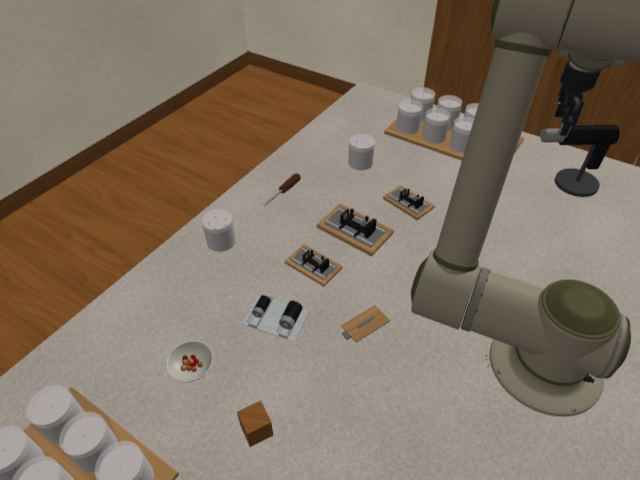

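View pics/wrist0.png

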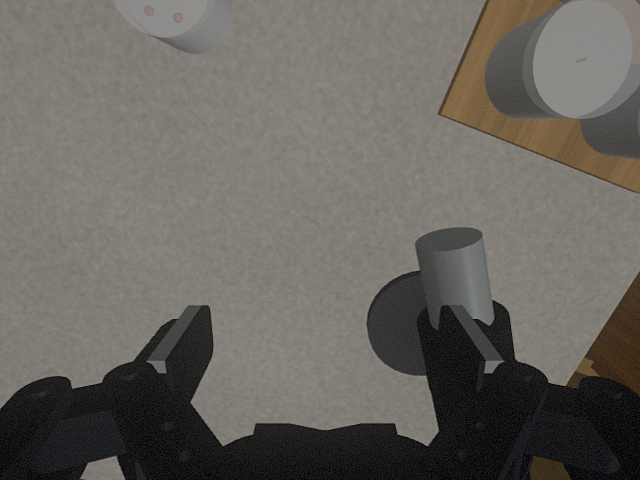

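```bash
cat > h.py <<'E'
import numpy as np, cv2
from rig import env
def cam(p):
    f=240/np.tan(np.radians(p["vfov"])/2)
    K=np.array([[f,0,p["cx"]],[0,f,p["cy"]],[0,0,1.]])
    if "rvec" in p:
        R=cv2.Rodrigues(p["rvec"])[0]; t=np.array(p["tvec"])
    else:
        T=np.eye(4);T[:3,:3]=p["o"]["tool_rot"];T[:3,3]=p["o"]["position"]
        W=T@p["tool_from_camera"]; R=W[:3,:3].T; t=-R@W[:3,3]
    return K,R,t
def hit(p,uv,z):
    K,R,t=cam(p); d=R.T@np.linalg.inv(K)@np.array([uv[0],uv[1],1.]); c=-R.T@t
    return c+d*(z-c[2])/d[2]
def proj(p,X):
    K,R,t=cam(p); x=(K@(R@np.atleast_2d(X).T+t[:,None])).T; return x[:,:2]/x[:,2:]
def tri(ps,uvs):
    A=[];b=[]
    for p,uv in zip(ps,uvs):
        K,R,t=cam(p);P=K@np.c_[R,t]
        for i in (0,1):
            r=uv[i]*P[2]-P[i];A.append(r[:3]);b.append(-r[3])
    return np.linalg.lstsq(np.array(A),np.array(b),rcond=None)[0]
def shot(n,name=None):
    o=env.observe(); p=env.get_image(n); p["o"]=o
    if name: cv2.imwrite(f"pics/{name}.png",p["image"][:,:,::-1])
    return p
E
python3 - <<'E'
from h import *
ps={n:shot(n) for n in ["scene","side"]}
for n,p in ps.items():
    for t in ["stand","rack","cell_mid","spare_mid"]:
        for r in env.outline_of(t,p)[:4]:
            m=r["mask"].astype(np.uint8)
            c=max(cv2.findContours(m,0,2)[0],key=cv2.contourArea)
            (a,b,ang)=cv2.minAreaRect(c)
            z={"stand":.018,"rack":0.0}.get(t,.02)
            box=cv2.boxPoints((a,b,ang)); q=cv2.approxPolyDP(c,0.05*cv2.arcLength(c,True),True)[:,0]
            print(n,t,round(r["conf"],2),[round(float(v)) for v in r["pixel"]],m.sum(),"at",hit(p,r["pixel"][::-1],z).round(3)[:2])
            if t in("stand","rack"): print("   ",[tuple(hit(p,v,z).round(3)[:2].tolist()) for v in q])
s=ps["scene"]["image"][180:320,140:420];cv2.imwrite("pics/sc.png",cv2.resize(s,None,fx=2.8,fy=2.8,interpolation=2)[:,:,::-1])
s=ps["side"]["image"][170:350,230:450];cv2.imwrite("pics/si.png",cv2.resize(s,None,fx=3.3,fy=3.3,interpolation=2)[:,:,::-1])
E
```

```text
scene stand 0.95 [272, 248] 2712 at [ 0.563 -0.142]
    [(0.467, -0.076), (0.459, -0.179), (0.637, -0.193), (0.643, -0.085)]
scene stand 0.83 [257, 316] 1210 at [0.585 0.025]
    [(0.517, -0.004), (0.638, -0.014), (0.645, 0.056), (0.523, 0.072)]
scene stand 0.69 [276, 169] 1408 at [ 0.498 -0.314]
    [(0.433, -0.268), (0.421, -0.336), (0.541, -0.365), (0.558, -0.292)]
scene rack 0.59 [233, 377] 873 at [0.555 0.219]
    [(0.499, 0.162), (0.619, 0.182), (0.608, 0.264), (0.557, 0.267), (0.587, 0.202), (0.505, 0.255)]
scene cell_mid 0.69 [217, 368] 329 at [0.509 0.214]
scene cell_mid 0.52 [275, 252] 2707 at [ 0.577 -0.139]
scene cell_mid 0.43 [236, 385] 211 at [0.593 0.217]
scene cell_mid 0.33 [218, 455] 800 at [0.611 0.423]
scene spare_mid 0.62 [234, 385] 180 at [0.588 0.22 ]
scene spare_mid 0.25 [345, 146] 2130 at [ 0.671 -0.401]
side stand 0.93 [203, 408] 913 at [ 0.467 -0.287]
    [(0.537, -0.273), (0.417, -0.238), (0.399, -0.307), (0.517, -0.345)]
side stand 0.83 [266, 314] 1225 at [0.555 0.052]
    [(0.621, 0.013), (0.617, 0.085), (0.499, 0.088), (0.501, 0.016)]
side stand 0.79 [229, 354] 2105 at [ 0.538 -0.116]
    [(0.632, -0.078), (0.461, -0.054), (0.446, -0.159), (0.619, -0.179)]
side rack 0.98 [322, 279] 1105 at [0.535 0.226]
    [(0.604, 0.268), (0.48, 0.247), (0.498, 0.166), (0.513, 0.237), (0.591, 0.179)]
side cell_mid 0.92 [316, 290] 461 at [0.517 0.208]
side spare_mid 0.8 [307, 262] 262 at [0.583 0.224]
```

View pics/sc.png

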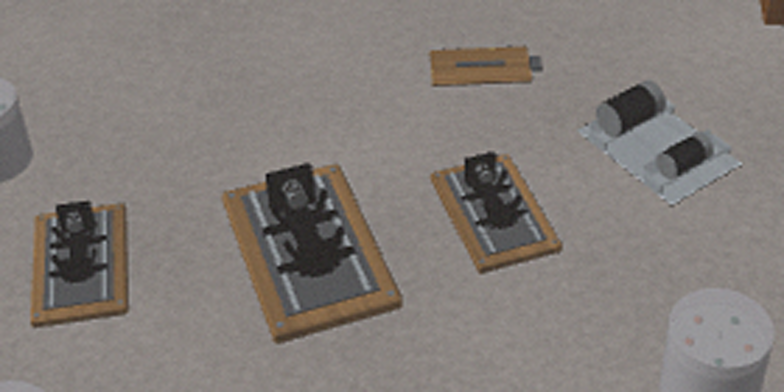

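View pics/si.png

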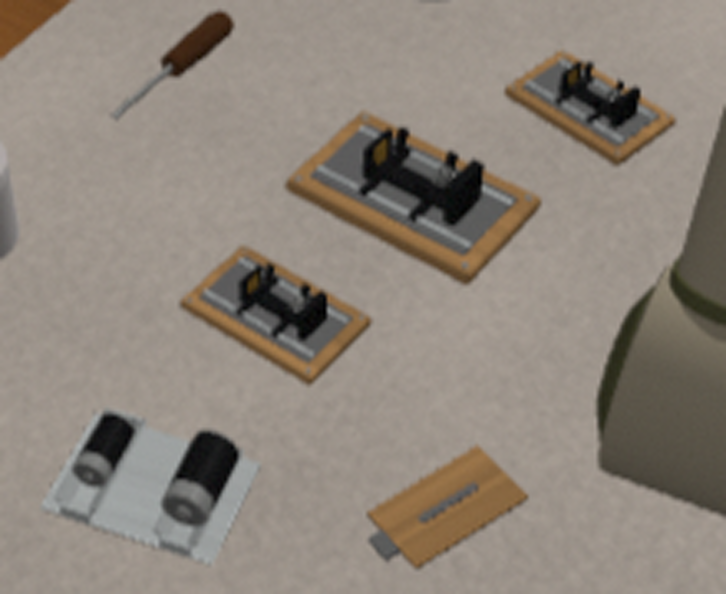

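```bash
cat > plan.py <<'E'
from h import *
from scipy.spatial.transform import Rotation as Ro
def yawR(yaw_z,tilt=0):
    """tool z horizontal at yaw, y down; tilt>0 raises tool z (deg)"""
    a=np.radians(yaw_z); z=np.array([np.cos(a),np.sin(a),0]); y=np.array([0,0,-1.]); x=np.cross(y,z)
    R=np.c_[x,y,z]
    # raise z: rotate about tool x so z-> -y : rotation about x by +tilt maps z->-y sin
    return R@Ro.from_rotvec([np.radians(tilt),0,0]).as_matrix()
def plan(p1,R1,n,jaw,dg=3,grasp=False,start=None):
    """rows from present pose to p1,R1; grasp=True: p1 is the grasp point (19 mm behind TCP)"""
    o=env.observe() if start is None else start
    p,R=np.array(o["position"]),np.array(o["tool_rot"])
    p1=np.array(p1,float)
    if grasp: p1=p1+0.019*R1[:,1]
    p0,R0=p.copy(),R.copy(); w=Ro.from_matrix(R0.T@R1).as_rotvec()
    rows=[]
    for i in range(1,n+1):
        pt=p0+(p1-p0)*i/n; Rt=R0@Ro.from_rotvec(w*i/n).as_matrix()
        d=(R.T@(pt-p)).round(4); t=np.degrees(Ro.from_matrix(R.T@Rt).as_rotvec()).round(1)
        d=d+0.; t=t+0.
        rows.append([d.tolist(),t.tolist(),jaw]); p=p+R@d; R=R@Ro.from_rotvec(np.radians(t)).as_matrix()
    import json
    for k in range(0,n,8): print(json.dumps(rows[k:k+8]))
    print("end err mm",((p-p1)*1e3).round(2))
    return {"position":p,"tool_rot":R}
E
python3 - <<'E'
from plan import *
plan([.525,.20,.23],yawR(98),16,.085)
E
```

```text
[[[-0.0348, 0.0001, 0.0351], [0.0, -4.9, 0.0], 0.085], [[-0.0317, 0.0001, 0.038], [0.0, -4.8, 0.0], 0.085], [[-0.0285, 0.0001, 0.0405], [0.0, -4.9, 0.0], 0.085], [[-0.0248, 0.0, 0.0427], [0.0, -4.9, 0.0], 0.085], [[-0.0212, 0.0001, 0.0447], [0.0, -4.8, 0.0], 0.085], [[-0.0173, 0.0001, 0.0464], [0.0, -4.9, 0.0], 0.085], [[-0.0132, 0.0001, 0.0476], [0.0, -4.9, 0.0], 0.085], [[-0.0092, 0.0001, 0.0486], [0.0, -4.9, 0.0], 0.085]]
[[[-0.005, 0.0001, 0.0492], [0.0, -4.8, 0.0], 0.085], [[-0.0008, 0.0, 0.0495], [0.0, -4.9, 0.0], 0.085], [[0.0034, 0.0001, 0.0493], [0.0, -4.9, 0.0], 0.085], [[0.0075, 0.0001, 0.0489], [0.0, -4.8, 0.0], 0.085], [[0.0117, 0.0001, 0.0481], [0.0, -4.9, 0.0], 0.085], [[0.0157, 0.0001, 0.0469], [0.0, -4.9, 0.0], 0.085], [[0.0197, 0.0001, 0.0454], [0.0, -4.8, 0.0], 0.085], [[0.0233, 0.0, 0.0435], [0.0, -4.9, 0.0], 0.085]]
end err mm [-0.04 -0.04  0.03]
```

```bash
python3 - <<'E'
from plan import *
plan([.53,-.13,.25],yawR(-7),8,.085)
E
```

```text
[[[-0.0307, -0.0023, 0.0566], [0.0, 3.4, 0.0], 0.085], [[-0.0341, -0.0024, 0.0547], [0.0, 3.4, 0.0], 0.085], [[-0.0372, -0.0023, 0.0526], [0.0, 3.4, 0.0], 0.085], [[-0.0402, -0.0023, 0.0503], [0.0, 3.3, 0.0], 0.085], [[-0.0431, -0.0024, 0.0479], [0.0, 3.4, 0.0], 0.085], [[-0.0459, -0.0023, 0.0453], [0.0, 3.4, 0.0], 0.085], [[-0.0485, -0.0023, 0.0424], [0.0, 3.4, 0.0], 0.085], [[-0.0508, -0.0024, 0.0396], [0.0, 3.4, 0.0], 0.085]]
end err mm [ 0.05 -0.05  0.04]
```

>>> carry_out:
  plan:
    - [[-0.031,-0.0023,0.0566],[0,3.4,0],0.085]
    - [[-0.034,-0.0024,0.0547],[0,3.4,0],0.085]
    - [[-0.037,-0.0023,0.0526],[0,3.4,0],0.085]
    - [[-0.04,-0.0023,0.0503],[0,3.3,0],0.085]
    - [[-0.043,-0.0024,0.0479],[0,3.4,0],0.085]
    - [[-0.046,-0.0023,0.0453],[0,3.4,0],0.085]
    - [[-0.0485,-0.0023,0.0424],[0,3.4,0],0.085]
    - [[-0.051,-0.0024,0.0396],[0,3.4,0],0.085]

```text
time_s: 1.65
position: [0.5208, -0.1401, 0.2497]
tool_rot: [[-0.124, 0.0, 0.992], [-0.992, -0.0, -0.124], [0.0, -1.0, 0.0]]
ft_force: [0.4, -1.5, -0.3]
grip_width: 0.0851
```

>>> carry_out:
  plan:
    - [[0,0,0],[0,0,0],0.085]
    - [[0,0,0],[0,0,0],0.085]

```text
time_s: 1.9
position: [0.5194, -0.142, 0.2493]
tool_rot: [[-0.121, -0.0, 0.993], [-0.993, -0.0, -0.121], [0.0, -1.0, -0.0]]
ft_force: [-0.5, -0.2, -0.0]
grip_width: 0.085
```

```bash
python3 - <<'E'
from plan import *
p=shot("wrist","w1"); print(p["o"]["position"],p["o"]["tool_rot"].round(3))
K,R,t=cam(p)
E
```

```text
[ 0.51938815 -0.14203429  0.249287  ] [[-0.121 -0.     0.993]
 [-0.993 -0.    -0.121]
 [ 0.    -1.    -0.   ]]
```

View pics/w1.png

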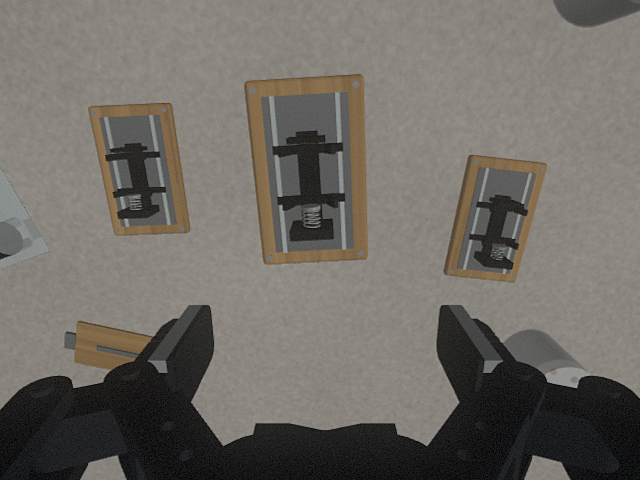

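```bash
python3 - <<'E'
import cv2
im=cv2.imread("pics/w1.png")[65:275,235:380]
cv2.imwrite("pics/w1c.png",cv2.resize(im,None,fx=2.8,fy=2.8,interpolation=cv2.INTER_CUBIC))
im=cv2.imread("pics/w1.png")[120:250,265:355]
cv2.imwrite("pics/w1d.png",cv2.resize(im,None,fx=4.5,fy=4.5,interpolation=cv2.INTER_CUBIC))
E
```

```text
(no output)
```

View pics/w1c.png

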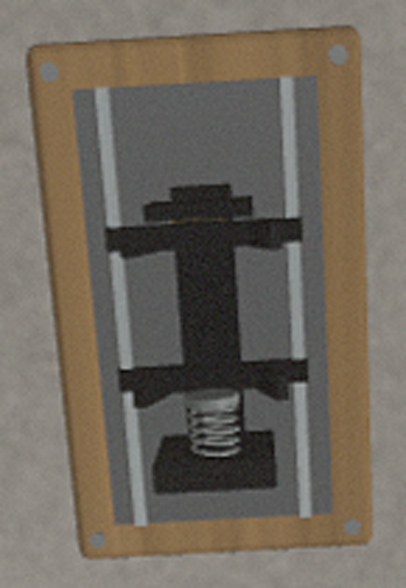

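View pics/w1d.png

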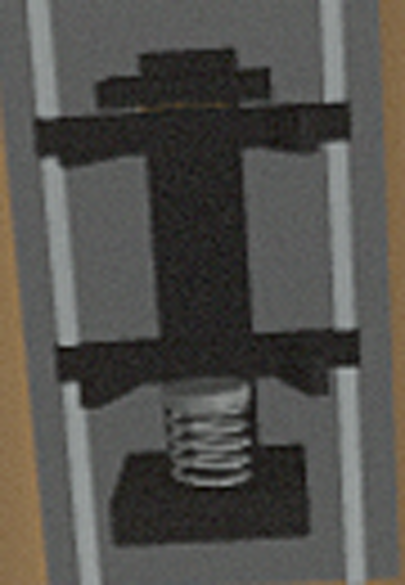

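```bash
cat > fit.py <<'E'
from plan import *
from scipy.optimize import least_squares
def S(st,P):
    x,y,a=st; c,s=np.cos(a),np.sin(a); P=np.atleast_2d(P).astype(float)
    return np.c_[x+c*P[:,0]-s*P[:,1], y+s*P[:,0]+c*P[:,1], P[:,2]]
def box(x0,x1,y0,y1,z0,z1):
    v=[[x,y,z] for x in(x0,x1) for y in(y0,y1) for z in(z0,z1)]
    e=[(i,j) for i in range(8) for j in range(i) if bin(i^j).count("1")==1]
    return np.array(v),e
def draw(p,st,s,im,sc,off):
    parts=[(box(-.09,.09,-.055,.055,0,.018),(0,255,255),0),
      (box(.0305,.0355,-.017,.017,.024,.049),(0,255,0),1),
      (box(-.0265-.0195+.001,-.045,-.017,.017,.03,.058),(255,0,255),1)]
    for c in(-.024,.024):
        parts.append((box(c-.004,c+.004,-.026,.026,.028,.050),(255,128,0),1))
    for (v,e),col,sh in parts:
        v=v.copy(); v[:,0]+=s*sh
        q=(proj(p,S(st,v))-off)*sc
        for i,j in e: cv2.line(im,tuple(q[i].round().astype(int).tolist()),tuple(q[j].round().astype(int).tolist()),col,1)
    a=np.linspace(0,2*np.pi,24); v=np.c_[np.full(24,-.0255+s),.009*np.cos(a),.045+.009*np.sin(a)]
    cv2.polylines(im,[((proj(p,S(st,v))-off)*sc).round().astype(int)],True,(0,0,255),1)
E
python3 - <<'E'
from fit import *
p=shot("wrist")
C=np.array([[.09,.055,.018],[.09,-.055,.018],[-.09,-.055,.018],[-.09,.055,.018]])
u=np.array([[245.7,81.4],[362.5,75],[366.4,258.2],[265,262.5]])
r=least_squares(lambda v:(proj(p,S(v,C))-u).ravel(),[.545,-.125,-.12])
print(r.x,r.x[2]*57.3,r.fun.round(1)); np.save("st.npy",r.x)
out=[]
for s in(-.01,-.005,0,.005):
    im=cv2.resize(p["image"][65:275,235:380],None,fx=2.8,fy=2.8,interpolation=2)[:,:,::-1].copy()
    draw(p,r.x,s,im,2.8,np.array([235,65])); out.append(im[:,30:230+150])
cv2.imwrite("pics/ov.png",cv2.resize(np.hstack(out[:2]),None,fx=1,fy=1)); cv2.imwrite("pics/ov2.png",np.hstack(out[2:]))
E
```

```text
[ 0.54442375 -0.13130636 -0.07051301] -4.040395386709883 [-2.7 -2.   2.6 -2.4  2.4  2.8 -2.3  3.6]
```

View pics/ov.png

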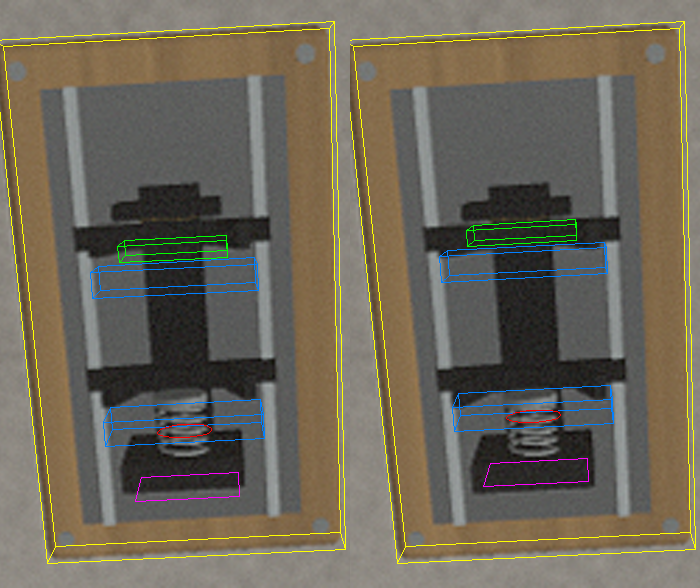

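View pics/ov2.png

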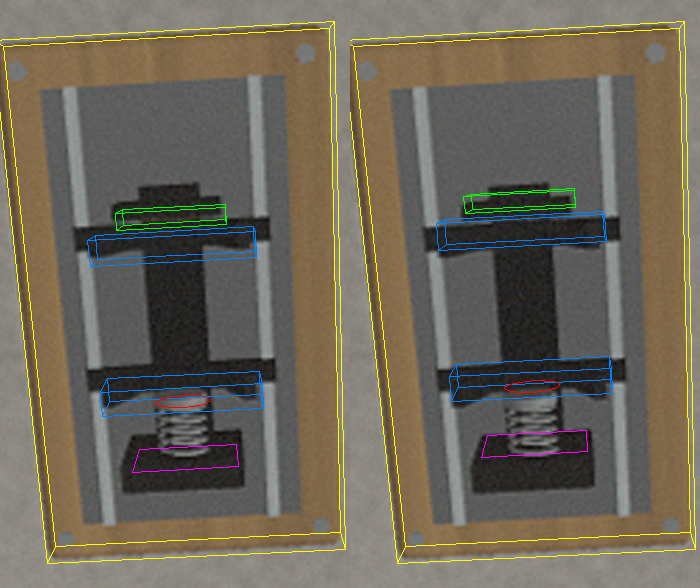

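```bash
python3 - <<'E'
from fit import *
p=shot("wrist")
K,R,t=cam(p); print(K)
o=p["o"]
for T in ([.0425,-.013,.011],[-.0425,-.013,.011],[.0425,-.013,-.011],[-.0425,-.013,-.011]):
    print(T,proj(p,o["position"]+o["tool_rot"]@np.array(T)))
print("cam pos",-R.T@t)
C=np.array([[.09,.055,.018],[.09,-.055,.018],[-.09,-.055,.018],[-.09,.055,.018]])
u=np.array([[245.7,81.4],[362.5,75],[366.4,258.2],[265,262.5]])
q=np.array([hit(p,v,.018) for v in u]); print(q.round(4)); 
for i in range(4): print(np.linalg.norm(q[i]-q[i-1]))
# cover
for r in env.outline_of("bay_cover",p)[:2]+env.outline_of("cell_mid",p)[:2]: print(r["conf"],r["pixel"])
s=shot("scene","sc1"); d=shot("side","sd1")
for pp in(s,d):
    print(proj(pp,S(np.load("st.npy"),C)).round(1).tolist())
E
```

```text
[[385.43117953   0.         324.82505885]
 [  0.         385.43117953 238.26308867]
 [  0.           0.           1.        ]]
[0.0425, -0.013, 0.011] [[440.74061951 301.56074823]]
[-0.0425, -0.013, 0.011] [[210.68587953 301.4882649 ]]
[0.0425, -0.013, -0.011] [[435.72923133 353.36498893]]
[-0.0425, -0.013, -0.011] [[215.550401   353.31788938]]
cam pos [ 0.59323341 -0.15163816  0.39193855]
[[ 0.6361 -0.0853  0.018 ]
 [ 0.6285 -0.1904  0.018 ]
 [ 0.4539 -0.1778  0.018 ]
 [ 0.4621 -0.0734  0.018 ]]
0.174359879824906
0.10537721930317809
0.17499252173334132
0.1047673214693466
0.68 [346.4, 100.5]
0.7 [237.3, 9.5]
[[284.0, 285.4], [237.3, 298.7], [218.7, 247.0], [261.1, 236.4]]
[[316.2, 222.1], [340.1, 200.8], [394.9, 227.7], [372.1, 251.7]]
```

```bash
python3 - <<'E'
from plan import *
plan([.53,.15,.20],yawR(98),14,.085)
E
```

```text
[[[-0.0208, 0.0035, -0.0018], [0.0, -7.5, 0.0], 0.085], [[-0.0209, 0.0036, 0.0009], [0.0, -7.5, 0.0], 0.085], [[-0.0206, 0.0035, 0.0037], [0.0, -7.5, 0.0], 0.085], [[-0.02, 0.0036, 0.0062], [0.0, -7.5, 0.0], 0.085], [[-0.0189, 0.0035, 0.0089], [0.0, -7.5, 0.0], 0.085], [[-0.0176, 0.0035, 0.0112], [0.0, -7.5, 0.0], 0.085], [[-0.016, 0.0036, 0.0135], [0.0, -7.5, 0.0], 0.085], [[-0.0142, 0.0035, 0.0154], [0.0, -7.5, 0.0], 0.085]]
[[[-0.0119, 0.0035, 0.0171], [0.0, -7.5, 0.0], 0.085], [[-0.0097, 0.0036, 0.0186], [0.0, -7.6, 0.0], 0.085], [[-0.0071, 0.0035, 0.0197], [0.0, -7.5, 0.0], 0.085], [[-0.0045, 0.0036, 0.0204], [0.0, -7.5, 0.0], 0.085], [[-0.0018, 0.0035, 0.0208], [0.0, -7.5, 0.0], 0.085], [[0.001, 0.0035, 0.0209], [0.0, -7.5, 0.0], 0.085]]
end err mm [0.01 0.01 0.04]
```

>>> carry_out:
  plan:
    - [[-0.021,0.0035,-0.002],[0,-7.5,0],0.085]
    - [[-0.021,0.0035,0.001],[0,-7.5,0],0.085]
    - [[-0.0205,0.0035,0.0035],[0,-7.5,0],0.085]
    - [[-0.02,0.0035,0.006],[0,-7.5,0],0.085]
    - [[-0.019,0.0035,0.009],[0,-7.5,0],0.085]
    - [[-0.0175,0.0035,0.011],[0,-7.5,0],0.085]
    - [[-0.016,0.0035,0.0135],[0,-7.5,0],0.085]
    - [[-0.014,0.0035,0.0155],[0,-7.5,0],0.085]

```text
time_s: 3.25
position: [0.5252, 0.0257, 0.2214]
tool_rot: [[0.801, 0.0, 0.599], [-0.599, -0.0, 0.801], [0.0, -1.0, 0.0]]
ft_force: [-0.2, -0.7, -0.1]
grip_width: 0.0849
```

>>> carry_out:
  plan:
    - [[-0.012,0.0035,0.017],[0,-7.5,0],0.085]
    - [[-0.0095,0.0035,0.0185],[0,-7.5,0],0.085]
    - [[-0.007,0.0035,0.0195],[0,-7.5,0],0.085]
    - [[-0.0045,0.0035,0.0205],[0,-7.5,0],0.085]
    - [[-0.002,0.0035,0.021],[0,-7.5,0],0.085]
    - [[0.001,0.0035,0.021],[0,-7.5,0],0.085]
    - [[0,0,0],[0,0,0],0.085]
    - [[0,0,0],[0,0,0],0.085]

```text
time_s: 4.25
position: [0.5298, 0.1501, 0.2006]
tool_rot: [[0.991, 0.0, -0.137], [0.137, -0.0, 0.991], [0.0, -1.0, -0.0]]
ft_force: [0.4, -0.4, -0.9]
grip_width: 0.085
```

```bash
python3 - <<'E'
from plan import *
p=shot("wrist","w2"); print(p["o"]["position"],p["o"]["tool_rot"].round(3))
for n in("cell_mid","spare_mid","rack"):
    for r in env.outline_of(n,p)[:2]:
        c=max(cv2.findContours(r["mask"].astype(np.uint8),0,2)[0],key=cv2.contourArea)
        print(n,r["conf"],r["pixel"],cv2.minAreaRect(c), hit(p,r["pixel"][::-1],.025))
E
```

```text
[0.5297781  0.15005977 0.20057987] [[ 0.991  0.    -0.137]
 [ 0.137 -0.     0.991]
 [ 0.    -1.    -0.   ]]
cell_mid 0.91 [142.9, 316.5] ((315.5007629394531, 143.25994873046875), (81.30026245117188, 44.17885971069336), 85.42607879638672) [0.51610748 0.20615889 0.025     ]
cell_mid 0.38 [137.3, 408.0] ((408.0, 138.0), (64.0, 34.0), 90.0) [0.58794475 0.22051698 0.025     ]
spare_mid 0.58 [137.2, 408.4] ((408.0, 137.5), (65.0, 34.0), 90.0) [0.58824584 0.22063684 0.025     ]
rack 0.63 [127.4, 365.9] ((361.5673522949219, 134.05538940429688), (112.97923278808594, 157.8115692138672), 84.44004821777344) [0.55334895 0.22339146 0.025     ]
```

View pics/w2.png

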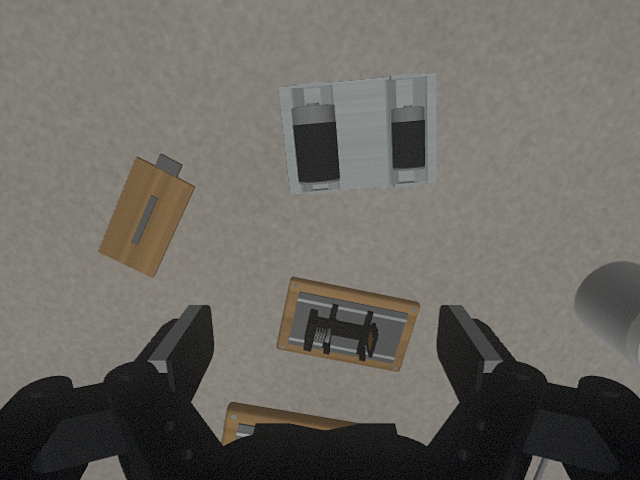

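```bash
python3 - <<'E'
from fit import *
p=shot("wrist")
im=cv2.resize(p["image"][60:210,265:450],None,fx=4,fy=4,interpolation=2)[:,:,::-1].copy()
C=np.array([[.045,.065,.002],[.045,-.065,.002],[-.045,-.065,.002],[-.045,.065,.002]])
u=np.array([[280,88],[436.5,74],[438,184],[292,194]])
r=least_squares(lambda v:(proj(p,S(v,C))-u).ravel(),[.55,.22,1.65])
print(r.x,np.degrees(r.x[2]),r.fun.round(1)); np.save("rk.npy",r.x)
off=np.array([265,60])
cell=[]
a=np.linspace(0,2*np.pi,24)
for x in(-.0305,.028): cell.append(np.c_[np.full(24,x),.0375+.017*np.cos(a),.025+.017*np.sin(a)])
for c in cell: cv2.polylines(im,[((proj(p,S(r.x,c))-off)*4).round().astype(int)],True,(0,0,255),1)
cv2.polylines(im,[((proj(p,S(r.x,C))-off)*4).round().astype(int)],True,(0,255,0),1)
print(S(r.x,[[0,.0375,.025]]))
cv2.imwrite("pics/rk.png",im)
E
```

```text
[0.55324998 0.21492982 1.79124627] 102.63085131988464 [-0.1 -0.2  1.2 -0.1 -0.7 -0.7 -0.5  1.1]
[[0.51665752 0.20672975 0.025     ]]
```

View pics/rk.png

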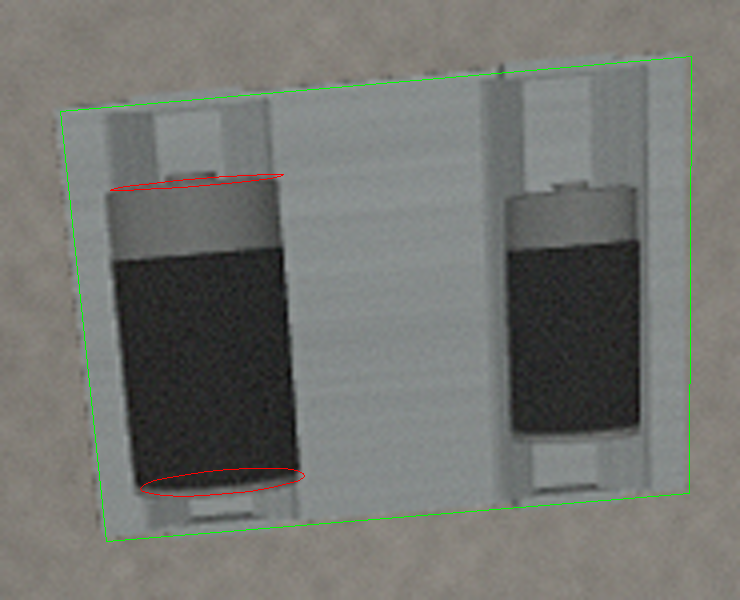

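```bash
python3 - <<'E'
from plan import *
o=plan([.516,.207,.08],yawR(102.6),8,.065)
plan([.516,.207,.005],yawR(102.6),8,.065,start=o)
E
```

```text
[[[-0.0007, 0.0151, 0.0073], [0.0, -0.6, 0.0], 0.065], [[-0.0007, 0.015, 0.0073], [0.0, -0.6, 0.0], 0.065], [[-0.0006, 0.0151, 0.0072], [0.0, -0.6, 0.0], 0.065], [[-0.0005, 0.0151, 0.0073], [0.0, -0.5, 0.0], 0.065], [[-0.0004, 0.0151, 0.0073], [0.0, -0.6, 0.0], 0.065], [[-0.0004, 0.015, 0.0073], [0.0, -0.6, 0.0], 0.065], [[-0.0002, 0.0151, 0.0073], [0.0, -0.6, 0.0], 0.065], [[-0.0002, 0.0151, 0.0073], [0.0, -0.6, 0.0], 0.065]]
end err mm [ 0.04 -0.02 -0.04]
[[[0.0, 0.0094, 0.0], [0.0, 0.0, 0.0], 0.065], [[0.0, 0.0093, 0.0], [0.0, 0.0, 0.0], 0.065], [[0.0, 0.0094, 0.0], [0.0, 0.0, 0.0], 0.065], [[0.0, 0.0094, 0.0], [0.0, 0.0, 0.0], 0.065], [[0.0, 0.0094, 0.0], [0.0, 0.0, 0.0], 0.065], [[0.0, 0.0093, 0.0], [0.0, 0.0, 0.0], 0.065], [[0.0, 0.0094, 0.0], [0.0, 0.0, 0.0], 0.065], [[-0.0001, 0.0094, 0.0], [0.0, 0.0, 0.0], 0.065]]
end err mm [-0.04 -0.04 -0.04]
```

>>> carry_out:
  plan:
    - [[-0.0007,0.015,0.0073],[0,-0.6,0],0.065]
    - [[-0.0007,0.015,0.0073],[0,-0.6,0],0.065]
    - [[-0.0006,0.015,0.0073],[0,-0.6,0],0.065]
    - [[-0.0005,0.015,0.0073],[0,-0.6,0],0.065]
    - [[-0.0004,0.015,0.0073],[0,-0.6,0],0.065]
    - [[-0.0004,0.015,0.0073],[0,-0.6,0],0.065]
    - [[-0.0002,0.015,0.0073],[0,-0.6,0],0.065]
    - [[0,0.015,0.0073],[0,-0.6,0],0.065]

```text
time_s: 5.5
position: [0.5159, 0.2081, 0.0795]
tool_rot: [[0.975, 0.0, -0.222], [0.222, 0.0, 0.975], [0.0, -1.0, 0.0]]
ft_force: [0.7, -0.2, -0.0]
grip_width: 0.0653
```

>>> carry_out:
  plan:
    - [[0,0.0095,0],[0,0,0],0.065]
    - [[0,0.0095,0],[0,0,0],0.065]
    - [[0,0.0095,0],[0,0,0],0.065]
    - [[0,0.0095,0],[0,0,0],0.065]
    - [[0,0.0095,0],[0,0,0],0.065]
    - [[0,0.0095,0],[0,0,0],0.065]
    - [[0,0.0095,0],[0,0,0],0.065]
    - [[0,0.009,0],[0,0,0],0.065]

```text
time_s: 6.5
position: [0.516, 0.2076, 0.0043]
tool_rot: [[0.975, -0.0, -0.221], [0.221, -0.0, 0.975], [-0.0, -1.0, 0.0]]
ft_force: [-0.2, -0.5, 0.8]
grip_width: 0.0651
```

```bash
python3 - <<'E'
from plan import *
p=shot("wrist","w3");p2=shot("side","sd3");print(p["o"]["position"],p["o"]["grip_width"],p["o"]["ft_force"])
cv2.imwrite("pics/sd3c.png",cv2.resize(p2["image"][230:400,180:400],None,fx=3,fy=3)[:,:,::-1])
E
```

```text
[0.51598885 0.20759249 0.00431721] 0.06512913186541705 [-0.21134081 -0.47623983  0.83629566]
```

View pics/w3.png

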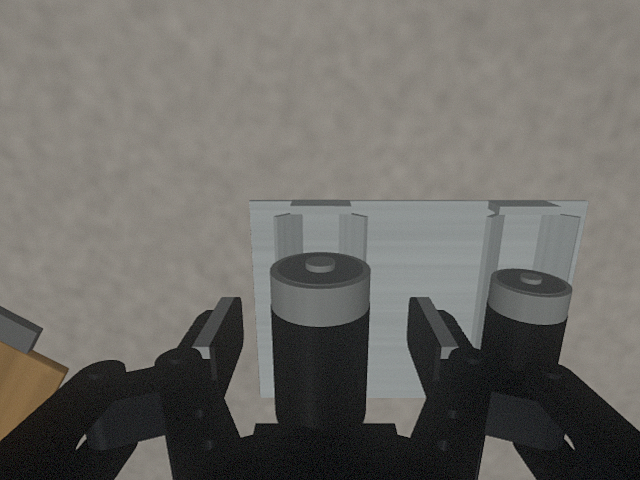

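View pics/sd3c.png

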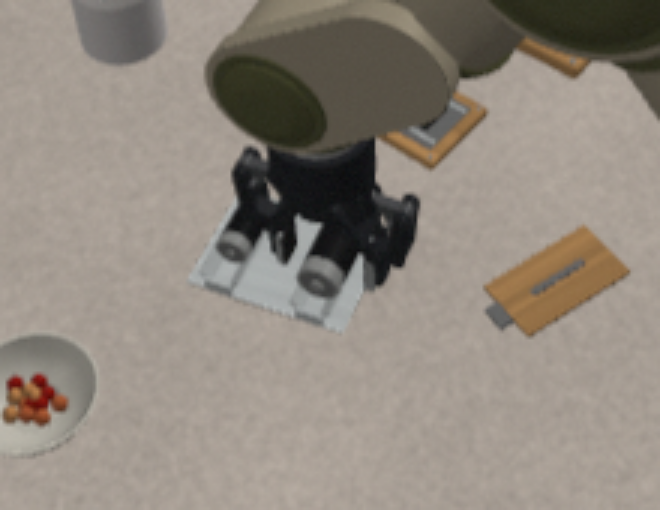

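>>> carry_out:
  plan:
    - [[0,0,0],[0,0,0],0.02]
    - [[0,0,0],[0,0,0],0.02]
    - [[0,0,0],[0,0,0],0.02]
    - [[0,0,0],[0,0,0],0.02]
    - [[0,0,0],[0,0,0],0.02]
    - [[0,0,0],[0,0,0],0.02]
  force: 50

```text
time_s: 7.35
position: [0.5143, 0.2073, 0.0053]
tool_rot: [[0.975, -0.003, -0.222], [0.222, -0.001, 0.975], [-0.004, -1.0, -0.0]]
ft_force: [-7.7, -3.3, 6.7]
grip_width: 0.0324
```

>>> carry_out:
  plan:
    - [[0,-0.005,0],[0,0,0],0.02]
    - [[0,-0.01,0],[0,0,0],0.02]
    - [[0,-0.015,0],[0,0,0],0.02]
    - [[0,-0.02,0],[0,0,0],0.02]
    - [[0,-0.02,0],[0,0,0],0.02]
    - [[0,-0.02,0],[0,0,0],0.02]
    - [[0,-0.02,0],[0,0,0],0.02]
    - [[0,-0.01,0],[0,0,0],0.02]

```text
time_s: 8.35
position: [0.5168, 0.2078, 0.1271]
tool_rot: [[0.975, 0.004, -0.222], [0.222, 0.001, 0.975], [0.004, -1.0, -0.0]]
ft_force: [0.8, 0.0, -1.7]
grip_width: 0.0327
```

```bash
python3 - <<'E'
from plan import *
p=shot("wrist","w4");p2=shot("side","sd4");print(p["o"]["position"],p["o"]["grip_width"],p["o"]["ft_force"])
o=plan([.544,-.13,.16],yawR(-4),8,.02,start=None) if 0 else None
E
```

```text
[0.51675205 0.20775729 0.12707156] 0.0327093016635223 [ 0.81025705  0.01291418 -1.70870498]
```

View pics/w4.png

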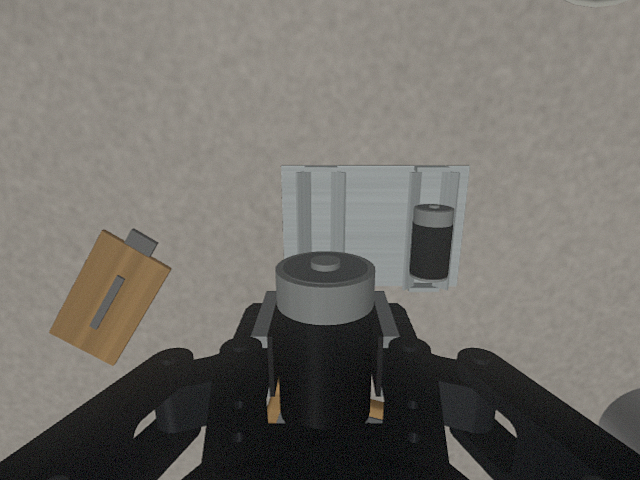

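```bash
cat > cell.py <<'E'
from fit import *
a=np.linspace(0,2*np.pi,36)
def cellpts(p,cy,cz,pitch,cx=0.):
    """tool-frame centre (cx,cy,cz), pitch deg raises stud towards -y(tool). returns pixel rings"""
    Rc=Ro.from_rotvec([np.radians(pitch),0,0]).as_matrix()
    rings=[np.c_[.017*np.cos(a),.017*np.sin(a),np.full(36,z)] for z in(.028,-.0305)]+[np.c_[.005*np.cos(a),.005*np.sin(a),np.full(36,.0305)]]
    o=p["o"]
    return [proj(p,o["position"]+(o["tool_rot"]@((Rc@r.T).T+[cx,cy,cz]).T).T) for r in rings]
E
python3 - <<'E'
from cell import *
p=shot("wrist")
for j,(cy,cz,pt) in enumerate([(-.020,0,0),(-.022,0,0)]):
    im=p["image"][:,:,::-1].copy()
    for r in cellpts(p,cy,cz,pt): cv2.polylines(im,[r.round().astype(int)],True,(0,0,255),1)
    cv2.imwrite(f"pics/c{j}.png",cv2.resize(im[220:440,220:440],None,fx=2.7,fy=2.7))
E
```

```text
(no output)
```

View pics/c0.png

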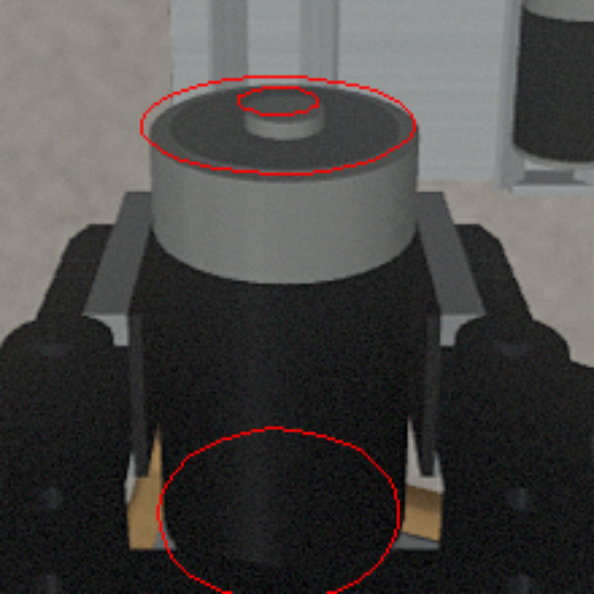

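```bash
python3 - <<'E'
from cell import *
p=shot("wrist")
def b(r): return np.array([r[:,0].min(),r[:,0].max(),r[:,1].min(),r[:,1].max()])
off=np.array([220,220,220,220])
obs=np.array([150,416,82,180])/2.7+off
st=np.array([244,323,87])/2.7+220
for pt in(-4,0,4):
    f=lambda v:np.r_[b(cellpts(p,v[0],v[1],pt,v[2])[0])-obs,b(cellpts(p,v[0],v[1],pt,v[2])[2])[:3]-st]
    r=least_squares(f,[-.02,0,0]); print(pt,(r.x*1e3).round(1),r.fun.round(1),r.cost)
# stand target preview
print(np.load("st.npy"))
E
```

```text
-4 [-22.2  -0.6   0.8] [-1.2  1.3  2.4 -4.  -0.3  0.1  2.6] 15.781828780073406
0 [-18.1  -1.4   0.8] [-0.3  0.4 -0.6 -1.  -0.  -0.1  1.7] 2.2193257354823097
4 [-13.3  -2.3   0.8] [ 0.8 -0.7 -3.3  1.7  0.3 -0.4  1. ] 8.11855425834324
[ 0.54442375 -0.13130636 -0.07051301]
```

```bash
cat > go.py <<'E'
from cell import *
st=np.load("st.npy"); S0=.0015
CT=np.array([0,-.019,-.001])
def tgt(cx,cz,tilt,s=S0,cy=0.):
    R=yawR(np.degrees(st[2]),tilt); c=S(st,[[cx+s,cy,cz]])[0]
    return c-R@CT,R
def where(o=None,s=S0):
    o=o or env.observe(); c=o["position"]+o["tool_rot"]@CT; d=c-[st[0],st[1],0]
    k,n=np.cos(st[2]),np.sin(st[2]); z=o["tool_rot"][:,2]
    f=o["ft_force"]; 
    print("t",round(o["time_s"],2),"cell rel seat+s mm",(1e3*np.array([k*d[0]+n*d[1]-s,-n*d[0]+k*d[1],c[2]])).round(1),"tilt",np.degrees(np.arcsin(z[2])).round(1),"yaw err",(np.degrees(np.arctan2(z[1],z[0])-st[2])).round(1),"f stand",np.round([k*f[0]+n*f[1],-n*f[0]+k*f[1],f[2]],1),"grip",round(o["grip_width"],4))
E
python3 - <<'E'
from go import *
where()
plan(*tgt(.008,.11,20),16,.02)
E
```

```text
t 8.55 cell rel seat+s mm [-53.6 335.1 143.7] tilt 0.0 yaw err 106.8 f stand [-0.2  0.1 -1.9] grip 0.0325
[[[-0.0019, 0.002, -0.0214], [0.9, 6.6, -1.2], 0.02], [[0.0005, 0.0017, -0.0214], [0.8, 6.6, -1.1], 0.02], [[0.0029, 0.0014, -0.0213], [0.9, 6.6, -1.2], 0.02], [[0.0053, 0.0011, -0.0209], [0.9, 6.6, -1.2], 0.02], [[0.0077, 0.001, -0.0201], [0.8, 6.6, -1.1], 0.02], [[0.0099, 0.0009, -0.0191], [0.9, 6.6, -1.2], 0.02], [[0.012, 0.0008, -0.0178], [0.8, 6.6, -1.2], 0.02], [[0.014, 0.0008, -0.0164], [0.9, 6.6, -1.1], 0.02]]
[[[0.0158, 0.0009, -0.0146], [0.9, 6.6, -1.2], 0.02], [[0.0173, 0.001, -0.0128], [0.8, 6.6, -1.2], 0.02], [[0.0186, 0.0012, -0.0107], [0.9, 6.6, -1.1], 0.02], [[0.0198, 0.0014, -0.0085], [0.9, 6.6, -1.2], 0.02], [[0.0205, 0.0018, -0.0063], [0.8, 6.6, -1.1], 0.02], [[0.0211, 0.002, -0.0038], [0.9, 6.6, -1.2], 0.02], [[0.0214, 0.0025, -0.0014], [0.9, 6.6, -1.2], 0.02], [[0.0213, 0.0029, 0.0009], [0.8, 6.6, -1.1], 0.02]]
end err mm [-0.04 -0.02  0.03]
```

>>> carry_out:
  plan:
    - [[-0.002,0.002,-0.0215],[0.9,6.6,-1.2],0.02]
    - [[0.0005,0.0015,-0.0215],[0.8,6.6,-1.1],0.02]
    - [[0.003,0.0015,-0.0215],[0.9,6.6,-1.2],0.02]
    - [[0.0055,0.001,-0.021],[0.9,6.6,-1.2],0.02]
    - [[0.0075,0.001,-0.02],[0.8,6.6,-1.1],0.02]
    - [[0.01,0.001,-0.019],[0.9,6.6,-1.2],0.02]
    - [[0.012,0.001,-0.018],[0.8,6.6,-1.2],0.02]
    - [[0.014,0.001,-0.0165],[0.9,6.6,-1.1],0.02]
  force: 60

```text
time_s: 9.55
position: [0.5385, 0.0363, 0.1077]
tool_rot: [[0.754, 0.178, 0.633], [-0.651, 0.076, 0.755], [0.086, -0.981, 0.173]]
ft_force: [-0.2, -0.3, -1.8]
grip_width: 0.0325
```

>>> carry_out:
  plan:
    - [[0.016,0.001,-0.0145],[0.9,6.6,-1.2],0.02]
    - [[0.0175,0.001,-0.013],[0.8,6.6,-1.2],0.02]
    - [[0.0185,0.001,-0.0105],[0.9,6.6,-1.1],0.02]
    - [[0.02,0.0015,-0.0085],[0.9,6.6,-1.2],0.02]
    - [[0.0205,0.002,-0.0065],[0.8,6.6,-1.1],0.02]
    - [[0.021,0.002,-0.004],[0.9,6.6,-1.2],0.02]
    - [[0.0215,0.0025,-0.0015],[0.9,6.6,-1.2],0.02]
    - [[0.021,0.003,0.001],[0.8,6.6,-1.1],0.02]

```text
time_s: 10.55
position: [0.5612, -0.1338, 0.0911]
tool_rot: [[-0.074, 0.34, 0.937], [-0.997, -0.023, -0.07], [-0.002, -0.94, 0.341]]
ft_force: [0.8, -0.6, -1.4]
grip_width: 0.0324
```

>>> carry_out:
  plan:
    - [[0,0,0],[0,0,0],0.02]
    - [[0,0,0],[0,0,0],0.02]

```text
time_s: 10.8
position: [0.5613, -0.1325, 0.0917]
tool_rot: [[-0.068, 0.34, 0.938], [-0.998, -0.022, -0.064], [-0.001, -0.94, 0.341]]
ft_force: [0.6, -0.4, -1.4]
grip_width: 0.0324
```

```bash
python3 - <<'E'
from go import *
where(); p=shot("wrist")
im=p["image"][:,:,::-1].copy(); draw(p,st,S0,im,1,np.zeros(2))
cv2.imwrite("pics/w5.png",im)
p=shot("side"); cv2.imwrite("pics/s5.png",cv2.resize(p["image"][100:280,250:470],None,fx=3,fy=3)[:,:,::-1])
plan(*tgt(.008,.11,20),2,.02)
plan(*tgt(.008,.064,20),8,.02)
E
```

```text
t 10.8 cell rel seat+s mm [ 8.000e+00 -1.000e-01  1.092e+02] tilt 19.9 yaw err 0.1 f stand [ 0.6 -0.3 -1.4] grip 0.0324
[[[0.0, -0.0003, 0.0], [0.0, 0.1, 0.0], 0.02], [[0.0001, -0.0002, 0.0], [0.0, 0.0, -0.1], 0.02]]
end err mm [ 0.   -0.02 -0.01]
[[[0.0, 0.0053, -0.002], [0.0, 0.0, 0.0], 0.02], [[0.0, 0.0054, -0.0019], [0.0, 0.0, 0.0], 0.02], [[0.0, 0.0053, -0.002], [0.0, 0.0, 0.0], 0.02], [[0.0001, 0.0054, -0.002], [0.0, 0.1, 0.0], 0.02], [[0.0, 0.0053, -0.0019], [0.0, 0.0, -0.1], 0.02], [[0.0, 0.0053, -0.002], [0.0, 0.0, 0.0], 0.02], [[0.0, 0.0054, -0.0019], [0.0, 0.0, 0.0], 0.02], [[0.0, 0.0053, -0.002], [0.0, 0.0, 0.0], 0.02]]
end err mm [-0.01 -0.01  0.02]
```

View pics/w5.png

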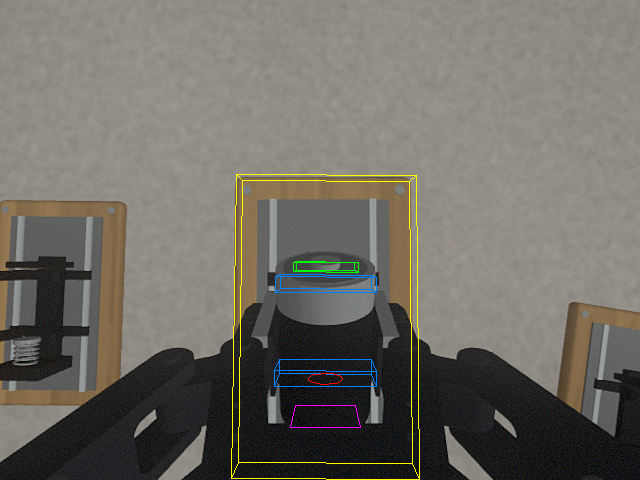

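View pics/s5.png

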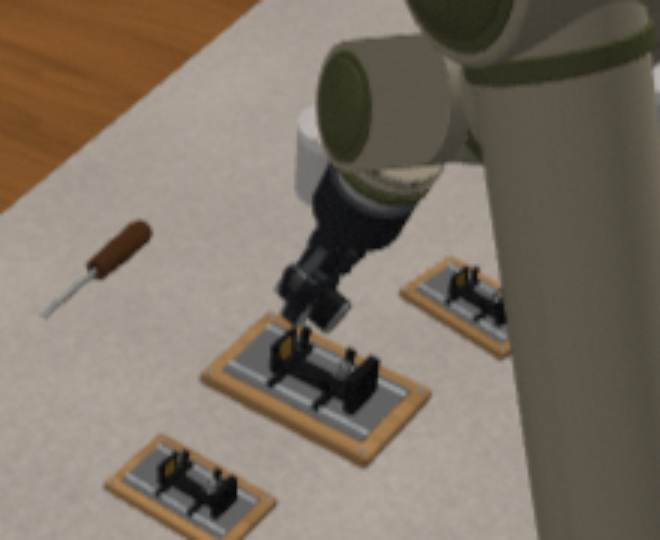

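>>> carry_out:
  plan:
    - [[0,0.0055,-0.002],[0,0,0],0.02]
    - [[0,0.0055,-0.002],[0,0,0],0.02]
    - [[0,0.0055,-0.002],[0,0,0],0.02]
    - [[0,0.0055,-0.002],[0,0,0],0.02]
    - [[0,0.0055,-0.002],[0,0,0],0.02]
    - [[0,0.005,-0.002],[0,0,0],0.02]
    - [[0,0.005,-0.002],[0,0,0],0.02]
    - [[0,0.004,-0.0015],[0,0,0],0.02]

```text
time_s: 11.9
position: [0.5612, -0.1332, 0.0474]
tool_rot: [[-0.07, 0.341, 0.937], [-0.998, -0.023, -0.066], [-0.001, -0.94, 0.342]]
ft_force: [-0.5, -1.0, -1.9]
grip_width: 0.0319
```

```bash
python3 - <<'E'
from go import *
where(); p=shot("wrist","w6")
p=shot("scene"); cv2.imwrite("pics/s6.png",cv2.resize(p["image"][200:330,180:340],None,fx=4,fy=4)[:,:,::-1])
where()
E
```

```text
t 11.9 cell rel seat+s mm [ 7.9 -0.7 64.9] tilt 20.0 yaw err 0.0 f stand [-0.4 -1.  -1.9] grip 0.0319
t 12.0 cell rel seat+s mm [ 7.8 -0.6 64.8] tilt 19.9 yaw err 0.0 f stand [ 0.3 -0.8 -1. ] grip 0.0322
```

View pics/w6.png

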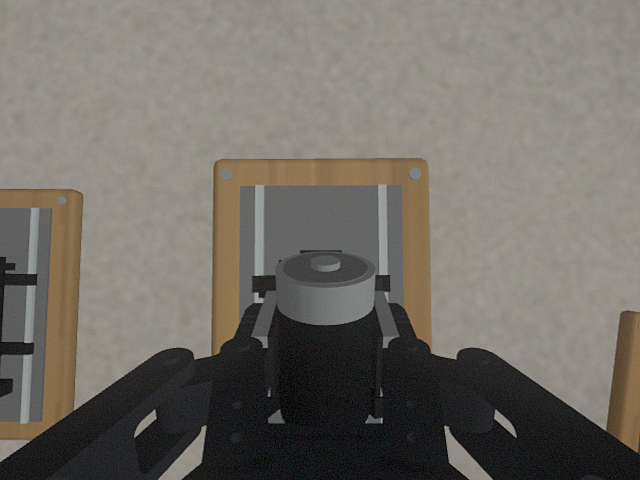

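View pics/s6.png

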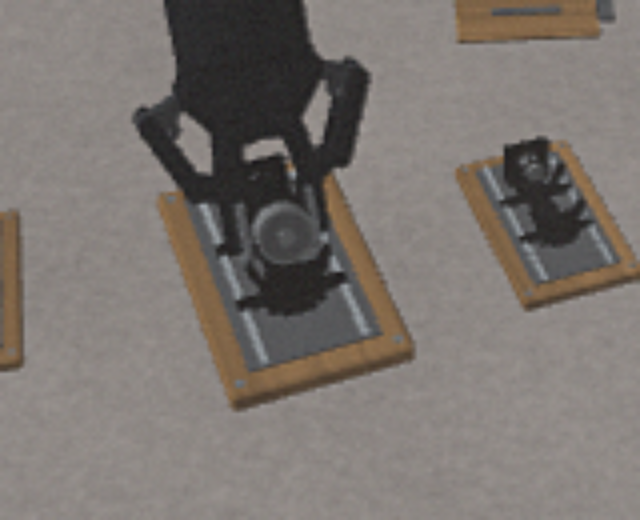

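```bash
python3 - <<'E'
from go import *
p=shot("wrist")
w5=None
im=p["image"].astype(int)
for r in (175,200,230):
    sat=(im[r,:,0]-im[r,:,2]); idx=np.where(sat[150:500]>25)[0]+150; 
    print(r,idx[:1],idx[-1:], (idx[0]+idx[-1])/2)
q=proj(p,S(st,[[.0875,.0525,.018],[.0875,-.0525,.018],[.03,.0525,.018],[.03,-.0525,.018]])); print(q.round(1)); where(p["o"])
g=cv2.cvtColor(p["image"],cv2.COLOR_RGB2GRAY).astype(int)
print(g[215,235:275].tolist()); print(g[215,370:410].tolist())
i5=cv2.imread("pics/w5.png").astype(int)
for r in (190,200,220):
    sat=i5[r,:,2]-i5[r,:,0]; idx=np.where(sat[200:450]>25)[0]+200; print(r,idx[:12],idx[-12:])
E
```

```text
175 [214] [428] 321.0
200 [213] [429] 321.0
230 [213] [429] 321.0
[[218.5 159.4]
 [430.5 159.6]
 [216.6 275.9]
 [432.1 276.2]]
t 12.0 cell rel seat+s mm [ 7.8 -0.6 64.8] tilt 19.9 yaw err 0.0 f stand [ 0.3 -0.8 -1. ] grip 0.0322
[124, 120, 124, 125, 119, 106, 99, 101, 103, 100, 103, 103, 105, 103, 103, 104, 102, 98, 100, 94, 147, 162, 155, 154, 157, 156, 154, 156, 152, 116, 97, 102, 98, 104, 101, 100, 104, 102, 104, 99]
[102, 102, 98, 104, 103, 101, 100, 101, 118, 151, 159, 157, 158, 155, 154, 156, 148, 117, 103, 102, 99, 104, 100, 101, 99, 104, 99, 106, 101, 103, 101, 101, 106, 113, 111, 112, 111, 114, 116, 112]
190 [236 237 238 239 240 241 242 251 252 253 254 255] [390 391 392 393 394 405 406 407 408 409 410 416]
200 [235 236 237 238 239 240 241 242 243 244 245 246] [400 401 402 403 404 405 406 407 408 409 410 416]
220 [235 236 237 238 239 240 241 242 243 244 245 246] [401 402 403 404 405 406 407 408 409 410 411 416]
```

```bash
python3 - <<'E'
import numpy as np
st=np.load("st.npy"); st[0]+=.0012*.07; st[1]+=.0012; np.save("st.npy",st)
from go import *
where()
o=plan(*tgt(.008,.062,20),1,.02)
print("per-mm -x in tool",yawR(-4.04,20).T@(-S(st,[[.001,0,0]])[0]+S(st,[[0,0,0]])[0]))
E
```

```text
t 12.05 cell rel seat+s mm [ 7.9 -1.9 65.1] tilt 20.0 yaw err 0.0 f stand [ 0.4  0.2 -1.6] grip 0.0322
[[[-0.0019, 0.003, -0.001], [0.0, 0.0, 0.0], 0.02]]
end err mm [ 0.    0.03 -0.04]
per-mm -x in tool [-1.70671351e-09 -3.42020143e-04 -9.39692621e-04]
```

>>> carry_out:
  plan:
    - [[-0.002,0.003,-0.001],[0,0,0],0.02]
    - [[0,0,0],[0,0,0],0.02]
    - [[0,-0.0003,-0.0009],[0,0,0],0.02]
    - [[0,-0.0003,-0.0009],[0,0,0],0.02]
    - [[0,-0.0003,-0.0009],[0,0,0],0.02]
    - [[0,-0.0004,-0.001],[0,0,0],0.02]
    - [[0,0,0],[0,0,0],0.02]
    - [[0,0,0],[0,0,0],0.02]

```text
time_s: 13.05
position: [0.5574, -0.1307, 0.0443]
tool_rot: [[-0.07, 0.341, 0.938], [-0.998, -0.023, -0.066], [-0.001, -0.94, 0.341]]
ft_force: [0.2, -0.2, -0.5]
grip_width: 0.0328
```

```bash
python3 -c "
from go import *
where()"
```

```text
t 13.05 cell rel seat+s mm [ 4.   0.3 61.9] tilt 20.0 yaw err 0.0 f stand [ 0.2 -0.2 -0.5] grip 0.0328
```

>>> carry_out:
  plan:
    - [[0,-0.0003,-0.0009],[0,0,0],0.02]
    - [[0,-0.0004,-0.001],[0,0,0],0.02]
    - [[0,0,0],[0,0,0],0.02]
    - [[0,0,0],[0,0,0],0.02]

```text
time_s: 13.55
position: [0.5556, -0.1308, 0.0446]
tool_rot: [[-0.07, 0.341, 0.937], [-0.998, -0.023, -0.066], [-0.001, -0.94, 0.342]]
ft_force: [2.6, 0.2, -1.7]
grip_width: 0.0325
```

```bash
python3 -c "
from go import *
where()"
```

```text
t 13.55 cell rel seat+s mm [ 2.2  0.1 62.1] tilt 20.0 yaw err 0.0 f stand [ 2.5  0.4 -1.7] grip 0.0325
```

>>> carry_out:
  plan:
    - [[0,-0.0003,-0.0009],[0,0,0],0.02]
    - [[0,-0.0004,-0.001],[0,0,0],0.02]
    - [[0,0,0],[0,0,0],0.02]
    - [[0,0,0],[0,0,0],0.02]

```text
time_s: 14.05
position: [0.5537, -0.1307, 0.0447]
tool_rot: [[-0.07, 0.341, 0.937], [-0.998, -0.023, -0.066], [-0.001, -0.94, 0.342]]
ft_force: [5.2, 1.3, -2.0]
grip_width: 0.0323
```

```bash
python3 -c "
from go import *
where()"
```

```text
t 14.05 cell rel seat+s mm [ 0.2  0.1 62.2] tilt 20.0 yaw err 0.0 f stand [ 5.1  1.7 -2. ] grip 0.0323
```

>>> carry_out:
  plan:
    - [[0,-0.0003,-0.0009],[0,0,0],0.02]
    - [[0,-0.0004,-0.001],[0,0,0],0.02]
    - [[0,-0.0003,-0.0009],[0,0,0],0.02]
    - [[0,-0.0004,-0.001],[0,0,0],0.02]
    - [[0,0,0],[0,0,0],0.02]
    - [[0,0,0],[0,0,0],0.02]

```text
time_s: 14.8
position: [0.5502, -0.1306, 0.045]
tool_rot: [[-0.07, 0.343, 0.937], [-0.998, -0.024, -0.066], [-0.0, -0.939, 0.344]]
ft_force: [9.1, 0.3, -2.0]
grip_width: 0.0322
```

```bash
python3 - <<'E'
from go import *
where()
p=shot("wrist","w7")
o=plan(*tgt(-.0045,.057,20),4,.02)
o=plan(*tgt(-.0045,.045,0),16,.02,start=o)
E
```

```text
t 14.8 cell rel seat+s mm [-3.2 -0.1 62.5] tilt 20.1 yaw err 0.0 f stand [ 9.1  0.9 -2. ] grip 0.0322
[[[0.0, 0.0012, -0.0008], [0.0, 0.0, 0.0], 0.02], [[-0.0001, 0.0012, -0.0007], [0.0, 0.0, 0.0], 0.02], [[0.0, 0.0011, -0.0008], [-0.1, 0.0, 0.0], 0.02], [[0.0, 0.0012, -0.0008], [0.0, 0.0, 0.0], 0.02]]
end err mm [-0.01 -0.02  0.  ]
[[[0.0, 0.0007, -0.0007], [-1.2, 0.0, 0.0], 0.02], [[0.0, 0.0006, -0.0006], [-1.3, 0.0, 0.0], 0.02], [[0.0, 0.0007, -0.0007], [-1.2, 0.0, 0.0], 0.02], [[0.0, 0.0007, -0.0006], [-1.3, 0.0, 0.0], 0.02], [[0.0, 0.0007, -0.0006], [-1.2, 0.0, 0.0], 0.02], [[0.0, 0.0007, -0.0006], [-1.3, 0.0, 0.0], 0.02], [[0.0, 0.0008, -0.0005], [-1.2, 0.0, 0.0], 0.02], [[0.0, 0.0007, -0.0006], [-1.3, 0.0, 0.0], 0.02]]
[[[0.0, 0.0008, -0.0005], [-1.2, 0.0, 0.0], 0.02], [[0.0, 0.0008, -0.0006], [-1.3, 0.0, 0.0], 0.02], [[0.0, 0.0007, -0.0005], [-1.2, 0.0, 0.0], 0.02], [[0.0, 0.0008, -0.0005], [-1.3, 0.0, 0.0], 0.02], [[0.0, 0.0008, -0.0004], [-1.2, 0.0, 0.0], 0.02], [[0.0, 0.0009, -0.0005], [-1.3, 0.0, 0.0], 0.02], [[0.0, 0.0008, -0.0004], [-1.2, 0.0, 0.0], 0.02], [[0.0, 0.0008, -0.0005], [-1.3, 0.0, 0.0], 0.02]]
end err mm [-0.04 -0.02  0.01]
```

View pics/w7.png

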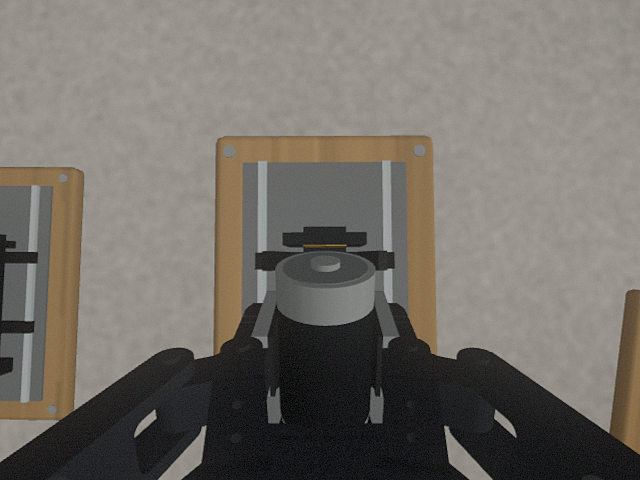

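>>> carry_out:
  plan:
    - [[0,0.0008,-0.0008],[0,0,0],0.02]
    - [[0,0.001,-0.0008],[0,0,0],0.02]
    - [[0,0.001,-0.0006],[0,0,0],0.02]
    - [[0,0.001,-0.0004],[0,0,0],0.02]
    - [[0,0.001,-0.0004],[0,0,0],0.02]
    - [[0,0,0],[0,0,0],0.02]

```text
time_s: 15.6
position: [0.5505, -0.1316, 0.041]
tool_rot: [[-0.071, 0.347, 0.935], [-0.997, -0.027, -0.066], [0.002, -0.938, 0.348]]
ft_force: [7.9, -1.3, 5.9]
grip_width: 0.0324
```

```bash
python3 - <<'E'
from go import *
where()
p=shot("wrist","w8")
E
```

```text
t 15.6 cell rel seat+s mm [-3.  -1.  58.4] tilt 20.3 yaw err 0.0 f stand [ 8.  -0.7  5.9] grip 0.0324
```

View pics/w8.png

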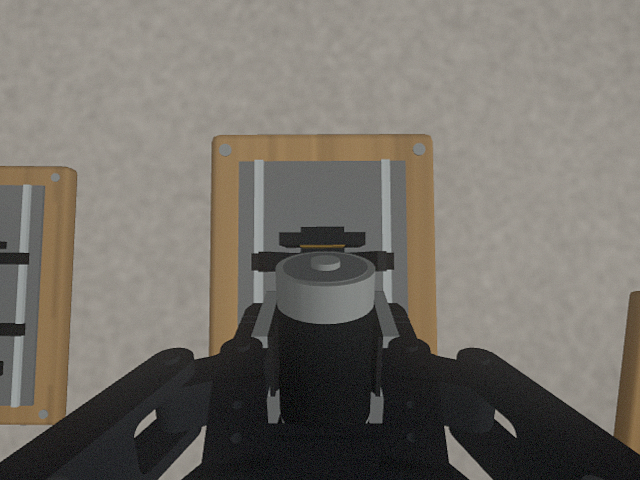

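>>> carry_out:
  plan:
    - [[-0.001,-0.0005,-0.0015],[0,0,0],0.02]
    - [[0,0.0005,-0.0005],[-1.2,0,0],0.02]
    - [[0,0.0007,-0.0006],[-1.2,0,0],0.02]
    - [[0,0.0007,-0.0006],[-1.2,0,0],0.02]
    - [[0,0,0],[0,0,0],0.02]

```text
time_s: 16.27
position: [0.5486, -0.1311, 0.0387]
tool_rot: [[-0.071, 0.288, 0.955], [-0.997, -0.024, -0.067], [0.004, -0.957, 0.289]]
ft_force: [8.9, -4.7, 4.8]
grip_width: 0.0322
```

```bash
python3 - <<'E'
from go import *
where()
p=shot("wrist","w9"); cv2.imwrite("pics/w9c.png",cv2.resize(p["image"][210:340,230:420],None,fx=3.5,fy=3.5)[:,:,::-1])
for j,(cy,cz,pt) in enumerate([(-.019,-.001,0)]):
    im=p["image"][:,:,::-1].copy()
    for r in cellpts(p,cy,cz,pt,.0006): cv2.polylines(im,[r.round().astype(int)],True,(0,0,255),1)
    cv2.imwrite(f"pics/c9.png",cv2.resize(im[210:430,220:430],None,fx=2.7,fy=2.7))
E
```

```text
t 16.27 cell rel seat+s mm [-3.8 -0.6 56.6] tilt 16.8 yaw err 0.0 f stand [ 9.2 -4.   4.8] grip 0.0322
```

View pics/c9.png

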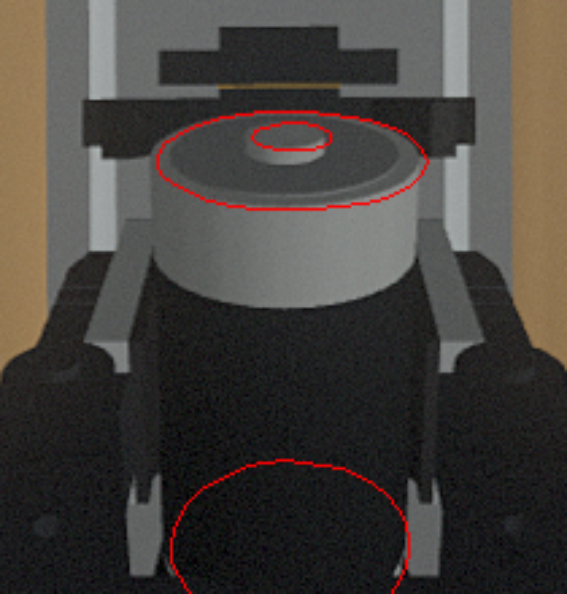

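>>> carry_out:
  plan:
    - [[0,0.0007,-0.0006],[-1.2,0,0],0.02]
    - [[0,0.0007,-0.0006],[-1.2,0,0],0.02]
    - [[0,0.0007,-0.0006],[-1.2,0,0],0.02]
    - [[0,0.0007,-0.0006],[-1.2,0,0],0.02]
    - [[0,0,0],[0,0,0],0.02]

```text
time_s: 16.95
position: [0.5472, -0.131, 0.0354]
tool_rot: [[-0.07, 0.208, 0.976], [-0.998, -0.018, -0.068], [0.004, -0.978, 0.209]]
ft_force: [9.1, -4.1, 6.2]
grip_width: 0.0325
```

```bash
python3 - <<'E'
from go import *
where()
E
```

```text
t 16.95 cell rel seat+s mm [-3.7 -0.6 53.8] tilt 12.1 yaw err 0.0 f stand [ 9.3 -3.5  6.2] grip 0.0325
```

>>> carry_out:
  plan:
    - [[0,0.0008,-0.0005],[-1.2,0,0],0.02]
    - [[0,0.0008,-0.0005],[-1.2,0,0],0.02]
    - [[0,0.0008,-0.0005],[-1.2,0,0],0.02]
    - [[0,0.0008,-0.0005],[-1.2,0,0],0.02]
    - [[0,0,0],[0,0,0],0.02]

```text
time_s: 17.58
position: [0.5457, -0.1305, 0.0317]
tool_rot: [[-0.07, 0.125, 0.99], [-0.998, -0.012, -0.069], [0.003, -0.992, 0.126]]
ft_force: [9.1, -2.6, 5.1]
grip_width: 0.0324
```

```bash
python3 - <<'E'
from go import *
where()
p=shot("wrist","w10"); cv2.imwrite("pics/w10c.png",cv2.resize(p["image"][210:340,230:420],None,fx=3.5,fy=3.5)[:,:,::-1])
E
```

```text
t 17.57 cell rel seat+s mm [-3.7 -0.3 50.4] tilt 7.2 yaw err 0.0 f stand [ 9.2 -2.   5.1] grip 0.0324
```

View pics/w10c.png

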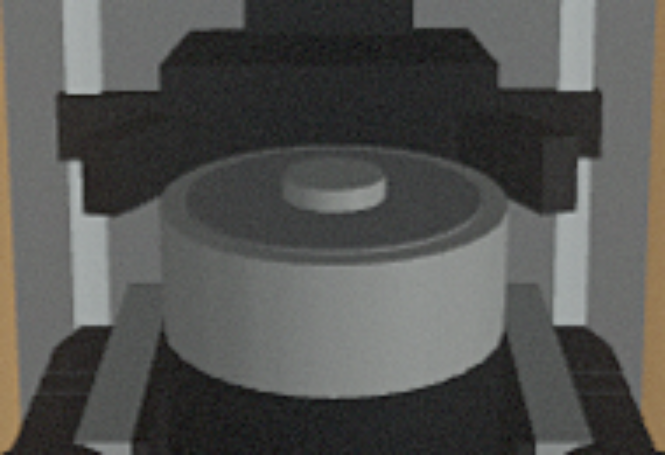

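>>> carry_out:
  plan:
    - [[0,0.0008,-0.0004],[-1.2,0,0],0.02]
    - [[0,0.0008,-0.0004],[-1.2,0,0],0.02]
    - [[0,0.0008,-0.0004],[-1.2,0,0],0.02]
    - [[0,0.0008,-0.0004],[-1.2,0,0],0.02]
    - [[0,0,0],[0,0,0],0.02]

```text
time_s: 18.25
position: [0.5442, -0.1302, 0.0281]
tool_rot: [[-0.07, 0.042, 0.997], [-0.998, -0.005, -0.07], [0.002, -0.999, 0.042]]
ft_force: [10.1, -2.3, 5.4]
grip_width: 0.0321
```

```bash
python3 - <<'E'
from go import *
where()
E
```

```text
t 18.25 cell rel seat+s mm [-3.6 -0.1 47.1] tilt 2.4 yaw err 0.0 f stand [10.3 -1.6  5.4] grip 0.0321
```

>>> carry_out:
  plan:
    - [[0,0.0008,-0.0002],[-1.2,0,0],0.02]
    - [[0,0.0008,0],[-1.2,0,0],0.02]
    - [[0,0,0],[0,0,0],0.02]

```text
time_s: 18.62
position: [0.5438, -0.13, 0.0263]
tool_rot: [[-0.07, -0.001, 0.998], [-0.998, -0.002, -0.07], [0.002, -1.0, -0.001]]
ft_force: [9.9, -2.0, 3.9]
grip_width: 0.0322
```

```bash
python3 - <<'E'
from go import *
where()
p=shot("wrist","w11"); cv2.imwrite("pics/w11c.png",cv2.resize(p["image"][210:340,230:420],None,fx=3.5,fy=3.5)[:,:,::-1])
p=shot("side"); cv2.imwrite("pics/s11.png",cv2.resize(p["image"][130:280,270:430],None,fx=4,fy=4)[:,:,::-1])
E
```

```text
t 18.62 cell rel seat+s mm [-3.2  0.1 45.3] tilt -0.0 yaw err 0.0 f stand [10.  -1.3  3.9] grip 0.0322
```

View pics/w11c.png

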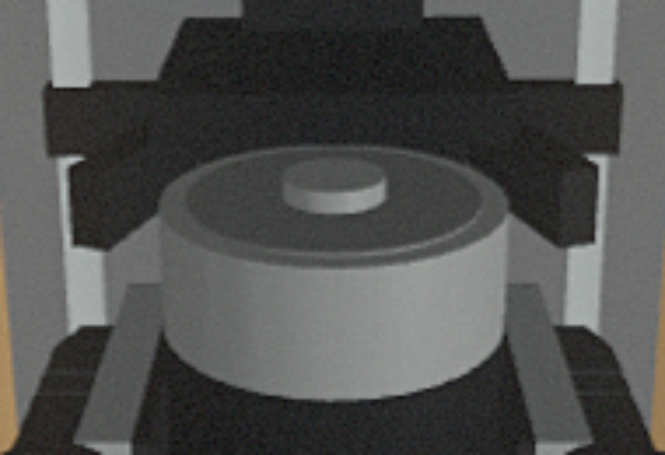

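>>> carry_out:
  plan:
    - [[0,0.0002,0.001],[0,0,0],0.02]
    - [[0,0.0002,0.001],[0,0,0],0.02]
    - [[0,0.0002,0.0008],[0,0,0],0.02]
    - [[0,0,0],[0,0,0],0.02]
    - [[0,0,0],[0,0,0],0.02]

```text
time_s: 19.35
position: [0.5458, -0.1299, 0.0255]
tool_rot: [[-0.07, -0.002, 0.998], [-0.998, -0.001, -0.07], [0.001, -1.0, -0.002]]
ft_force: [7.0, -0.9, 5.2]
grip_width: 0.0326
```

```bash
python3 - <<'E'
from go import *
where()
E
```

```text
t 19.35 cell rel seat+s mm [-1.2  0.3 44.5] tilt -0.1 yaw err 0.0 f stand [ 7.  -0.4  5.2] grip 0.0326
```

Seated to about 1 mm from the wall; open in place.

>>> carry_out:
  plan:
    - [[0,0,0.0005],[0,0,0],0.034]
    - [[0,0,0],[0,0,0],0.037]
    - [[0,0,0],[0,0,0],0.042]
    - [[0,0,0],[0,0,0],0.05]
    - [[0,0,0],[0,0,0],0.05]
    - [[0,0,0],[0,0,0],0.05]

```text
time_s: 20.1
position: [0.5445, -0.1289, 0.0243]
tool_rot: [[-0.07, -0.007, 0.998], [-0.998, 0.001, -0.07], [-0.001, -1.0, -0.007]]
ft_force: [0.5, 0.0, 0.3]
grip_width: 0.0496
```

```bash
python3 - <<'E'
from go import *
where()
p=shot("wrist","w12"); cv2.imwrite("pics/w12c.png",cv2.resize(p["image"][210:400,210:440],None,fx=3,fy=3)[:,:,::-1])
E
```

```text
t 20.1 cell rel seat+s mm [-2.5  1.1 43.3] tilt -0.4 yaw err 0.0 f stand [0.5 0.1 0.3] grip 0.0496
```

View pics/w12c.png

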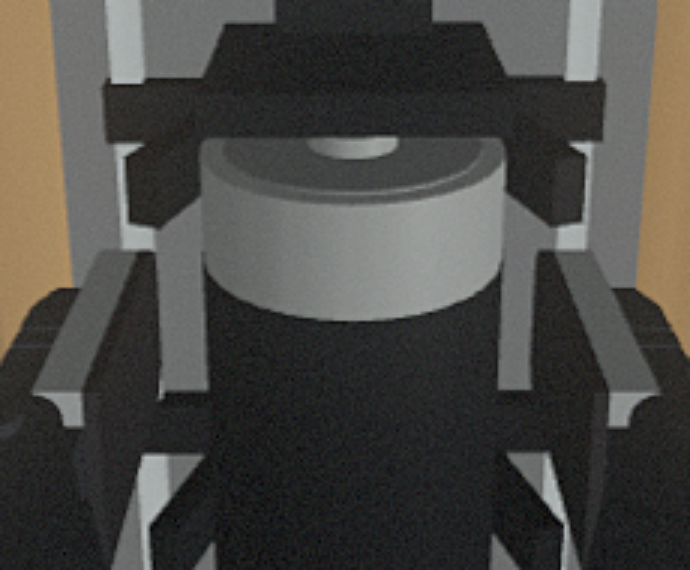

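>>> carry_out:
  plan:
    - [[0,-0.005,0],[0,0,0],0.05]
    - [[0,-0.01,0],[0,0,0],0.05]
    - [[0,-0.02,0],[0,0,0],0.05]
    - [[0,-0.03,0],[0,0,0],0.05]
    - [[0,-0.03,0],[0,0,0],0.05]
    - [[0,-0.04,0],[0,0,0],0.05]
    - [[0,-0.04,-0.02],[0,0,0],0.05]
    - [[0,0,-0.02],[0,0,0],0.05]

```text
time_s: 21.15
position: [0.5064, -0.1267, 0.2033]
tool_rot: [[-0.07, -0.001, 0.998], [-0.998, -0.002, -0.07], [0.002, -1.0, -0.001]]
ft_force: [0.3, 0.3, -0.6]
grip_width: 0.0502
```

>>> carry_out:
  plan:
    - [[0,0,-0.02],[0,0,0],0.05]
    - [[0,0,0],[0,0,0],0.05]
    - [[0,0,0],[0,0,0],0.05]

```text
time_s: 21.52
position: [0.4865, -0.1251, 0.2002]
tool_rot: [[-0.07, -0.006, 0.998], [-0.998, 0.001, -0.07], [-0.0, -1.0, -0.006]]
ft_force: [0.3, -0.4, 0.2]
grip_width: 0.0499
```

```bash
python3 - <<'E'
from go import *
o=env.observe(); print(o["time_s"],o["position"])
p=shot("wrist","w13")
stt=st
im=p["image"][:,:,::-1].copy()
for s in (.0015,):
  for x,r in((.028,.017),(-.0305,.017),(.0305,.005)):
    v=np.c_[np.full(36,x+s),r*np.cos(a),.045+r*np.sin(a)]
    cv2.polylines(im,[(proj(p,S(st,v))).round().astype(int)],True,(0,0,255),1)
b=(proj(p,S(st,[[0,0,.045]]))[0]).astype(int); print(b)
x0,y0=max(b[0]-80,0),max(b[1]-100,0)
cv2.imwrite("pics/w13o.png",cv2.resize(np.hstack([im[y0:y0+200,x0:x0+160],p["image"][y0:y0+200,x0:x0+160,::-1]]),None,fx=2.5,fy=2.5,interpolation=2))
for n,(c0,c1,r0,r1) in {"scene":(180,340,190,320),"side":(270,430,150,280)}.items():
    q=shot(n); cv2.imwrite(f"pics/{n}13.png",cv2.resize(q["image"][r0:r1,c0:c1],None,fx=4.5,fy=4.5,interpolation=2)[:,:,::-1])
    q2=cv2.imwrite(f"pics/{n}13f.png",q["image"][:,:,::-1])
E
```

```text
21.525 [ 0.48652601 -0.12510953  0.20019563]
[326 143]
```

View pics/w13o.png

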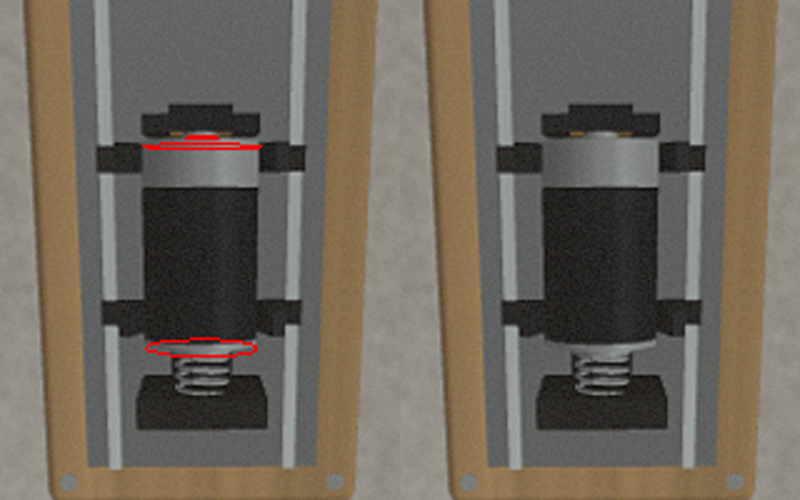

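View pics/side13.png

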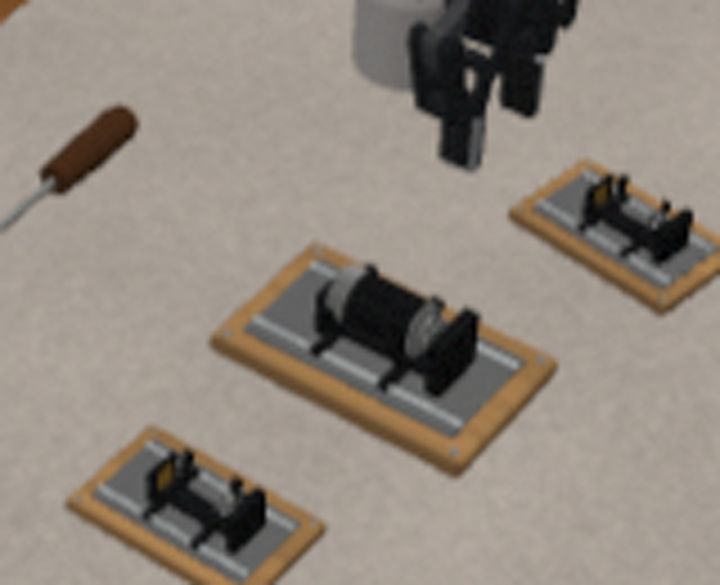

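View pics/scene13f.png

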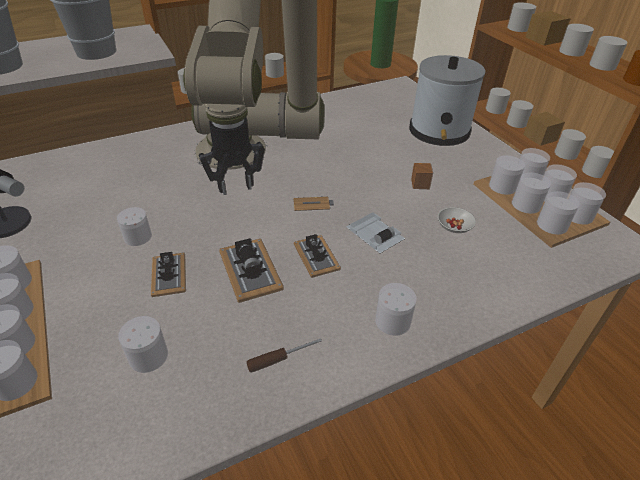

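```bash
python3 - <<'E'
from go import *
t=S(st,[[.016,0,.072]])[0]
plan(t,yawR(np.degrees(st[2])),8,0.0)
E
```

```text
[[[0.0001, 0.0159, 0.0094], [0.1, 0.0, 0.0], 0.0], [[0.0002, 0.0159, 0.0094], [0.0, 0.0, 0.0], 0.0], [[0.0001, 0.0159, 0.0093], [0.1, 0.0, 0.0], 0.0], [[0.0001, 0.0159, 0.0094], [0.0, 0.0, 0.0], 0.0], [[0.0002, 0.016, 0.0093], [0.1, 0.0, 0.0], 0.0], [[0.0001, 0.0159, 0.0093], [0.0, 0.0, 0.0], 0.0], [[0.0001, 0.016, 0.0093], [0.1, 0.0, 0.0], 0.0], [[0.0002, 0.0159, 0.0093], [0.0, 0.0, 0.0], 0.0]]
end err mm [-0.01 -0.02  0.01]
```

>>> carry_out:
  plan:
    - [[0,0,0.025],[0,0,0],0.0]
    - [[0,0,0.025],[0,0,0],0.0]
    - [[0.001,0.01,0.0245],[0.2,0,0],0.0]
    - [[0,0.025,0],[0.2,0,0],0.0]
    - [[0,0.03,0],[0,0,0],0.0]
    - [[0,0.03,0],[0,0,0],0.0]
    - [[0,0.02,0],[0,0,0],0.0]
    - [[0,0.009,0],[0,0,0],0.0]

```text
time_s: 22.68
position: [0.56, -0.1309, 0.074]
tool_rot: [[-0.07, -0.002, 0.998], [-0.998, 0.001, -0.07], [-0.001, -1.0, -0.002]]
ft_force: [-0.4, -0.0, 0.8]
grip_width: 0.0001
```

>>> carry_out:
  plan:
    - [[0,0,0],[0,0,0],0.0]
    - [[0,0,0],[0,0,0],0.0]

```text
time_s: 22.92
position: [0.5605, -0.1313, 0.076]
tool_rot: [[-0.07, 0.001, 0.998], [-0.998, 0.0, -0.07], [-0.0, -1.0, 0.001]]
ft_force: [-0.1, -0.3, 0.5]
grip_width: -0.0002
```

```bash
python3 - <<'E'
from go import *
p=shot("wrist","w14");print(p["o"]["position"],p["o"]["ft_force"],p["o"]["grip_width"],S(st,[[.016,0,.072]])[0])
E
```

```text
[ 0.56054442 -0.13127732  0.07604989] [-0.086002   -0.26410242  0.48019341] -0.00016514079115071548 [ 0.56046799 -0.13123363  0.072     ]
```

View pics/w14.png

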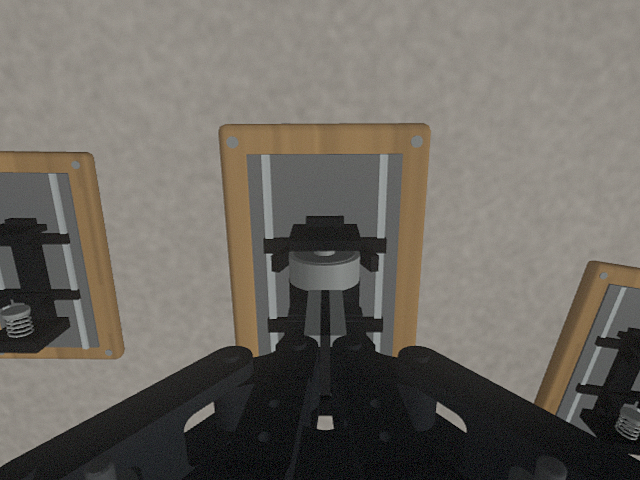

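>>> carry_out:
  plan:
    - [[0,0.004,0],[0,0,0],0.0]
    - [[0,0.004,0],[0,0,0],0.0]
    - [[0,0.002,0],[0,0,0],0.0]
    - [[0,0.001,0],[0,0,0],0.0]
    - [[0,0.001,0],[0,0,0],0.0]
    - [[0,0,0],[0,0,0],0.0]

```text
time_s: 23.72
position: [0.56, -0.1311, 0.0632]
tool_rot: [[-0.07, -0.0, 0.998], [-0.998, 0.001, -0.07], [-0.001, -1.0, -0.0]]
ft_force: [-0.4, 0.1, 0.4]
grip_width: -0.0001
```

>>> carry_out:
  plan:
    - [[0,0.0005,0],[0,0,0],0.0]
    - [[0,0.0005,0],[0,0,0],0.0]
    - [[0,0,0],[0,0,0],0.0]

```text
time_s: 24.1
position: [0.56, -0.1311, 0.0622]
tool_rot: [[-0.07, -0.0, 0.998], [-0.998, 0.001, -0.07], [-0.001, -1.0, -0.0]]
ft_force: [0.8, 0.6, 0.3]
grip_width: 0.0004
```

>>> carry_out:
  plan:
    - [[0,0.0005,0],[0,0,0],0.0]
    - [[0,0.0005,0],[0,0,0],0.0]
    - [[0,0,0],[0,0,0],0.0]

```text
time_s: 24.48
position: [0.5601, -0.1311, 0.0619]
tool_rot: [[-0.07, 0.001, 0.998], [-0.998, 0.0, -0.07], [-0.0, -1.0, 0.0]]
ft_force: [-1.2, 0.4, 7.0]
grip_width: 0.0002
```

>>> carry_out:
  plan:
    - [[0,-0.004,0],[0,0,0],0.0]
    - [[0,-0.006,0],[0,0,0],0.0]
    - [[0,0,-0.017],[0,0,0],0.0]
    - [[0,0,-0.017],[0,0,0],0.0]
    - [[0,0.004,0],[0,0,0],0.0]
    - [[0,0.003,0],[0,0,0],0.0]
    - [[0,0.001,0],[0,0,0],0.0]
    - [[0,0,0],[0,0,0],0.0]

```text
time_s: 25.48
position: [0.5264, -0.1287, 0.063]
tool_rot: [[-0.07, -0.0, 0.998], [-0.998, 0.001, -0.07], [-0.001, -1.0, -0.0]]
ft_force: [1.2, -0.2, -0.3]
grip_width: -0.0001
```

>>> carry_out:
  plan:
    - [[0,0.0005,0],[0,0,0],0.0]
    - [[0,0.0005,0],[0,0,0],0.0]
    - [[0,0,0],[0,0,0],0.0]

```text
time_s: 25.85
position: [0.5262, -0.1287, 0.0624]
tool_rot: [[-0.07, 0.0, 0.998], [-0.998, 0.001, -0.07], [-0.001, -1.0, 0.0]]
ft_force: [-0.4, 0.2, 1.4]
grip_width: 0.0
```

>>> carry_out:
  plan:
    - [[0,0.0005,0],[0,0,0],0.0]
    - [[0,0.0005,0],[0,0,0],0.0]
    - [[0,0,0],[0,0,0],0.0]

```text
time_s: 26.22
position: [0.5261, -0.1288, 0.0618]
tool_rot: [[-0.07, 0.0, 0.998], [-0.998, 0.0, -0.07], [-0.0, -1.0, 0.0]]
ft_force: [-2.4, -0.6, 7.1]
grip_width: -0.0001
```

Both ends are at 62 mm, so the battery is level and home. I'll retreat, look once more, and hand in.

>>> carry_out:
  plan:
    - [[0,-0.005,0],[0,0,0],0.0]
    - [[0,-0.02,0],[0,0,0],0.0]
    - [[0,-0.04,0],[0,0,0],0.0]
    - [[0,-0.04,-0.01],[0,0,0],0.0]
    - [[0,-0.03,-0.02],[0,0,0],0.0]
    - [[0,0,0],[0,0,0],0.0]
    - [[0,0,0],[0,0,0],0.0]

```text
time_s: 27.1
position: [0.4962, -0.1266, 0.1953]
tool_rot: [[-0.07, -0.001, 0.998], [-0.998, 0.001, -0.07], [-0.001, -1.0, -0.001]]
ft_force: [1.0, -1.0, -0.1]
grip_width: -0.0001
```

```bash
python3 - <<'E'
from go import *
p=shot("wrist","w15"); print(p["o"]["time_s"],p["o"]["position"])
E
```

```text
27.1 [ 0.49616796 -0.12660807  0.19532851]
```

View pics/w15.png

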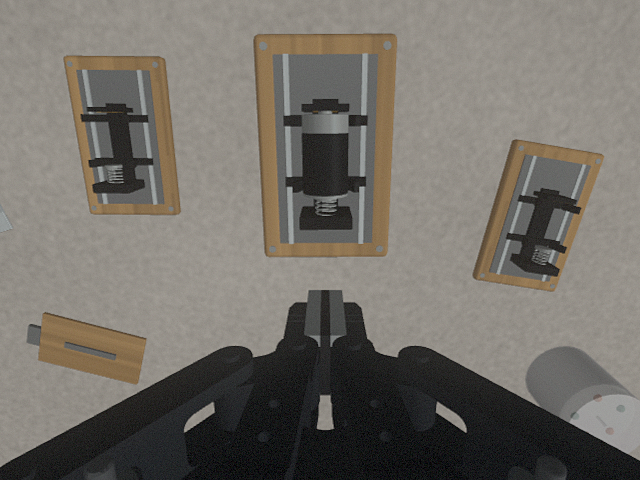

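```bash
python3 -c "
from rig import env
print(env.close_job())"
```

```text
the job is handed in; nothing more can be done
None
```

The large battery is loaded in the bay of the 180 x 110 mm stand and let go. I handed the job in at about 27 s; no verdict is reported.

**What I did:** I took the battery from the rack and tilted it 20 degrees, stud up. I pressed it on the spring; contact came where the pictures had put it, and the push reached about 9 N with the stud well above the wall. I then turned it level behind the end wall, eased it towards the wall and opened the gripper. The wrist force stayed around 10 to 11 N through the lowering.

**Last checks:**
- **Level and home:** touching the battery's top from above stopped the fingers at 62 mm near both ends. Pressing to 7 N moved neither end, so the axis is at 45 mm.
- **Position:** the last wrist picture shows the battery centred, with the stud at the wall's contact, the flat end on the spring and the gripper clear.
- **Other things:** the small battery was still in the rack in the last overall picture, and nothing else looked moved.

**What disagreed:**
- **Shift along the bay:** I got +1.5 mm from the first picture and the spring contact, but about +4 mm from a later one. Both are well inside the 21 mm allowed.
- **Stand position:** my first sideways estimate was about 2 mm off. I corrected it from a closer picture before pressing.

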